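# Put the loose tools back in the tool tray

### The job

Put the four loose tools back in the tool tray, each in the place made for it and the way round its place is shaped: the spanner, the ratchet and the screwdriver lying flat in their own pockets, and the torch pressed down between its two spring clips until it snaps fully home. Lay them in rather than dropping them from a height, and leave the spray can and the carton where they stand.

Things in the scene. Friction and masses are not known exactly. Their poses are not given: they have to be found in the camera images.
- spanner: Steel combination spanner, 155 mm long. Shank 12 mm wide, 7 mm thick; both heads 11 mm thick, so the shank is 2 mm clear of the bench. Origin in the shank on the long axis at mid-thickness, 5.5 mm above what it lies on; x to the open-jawed end (30 mm wide, 65 mm from the origin); the ring end (20 mm across) reaches 90 mm the other way. About 90 g.
- ratchet: Ratchet handle, 151 mm long: red round sleeve 22 mm in diameter with black bands (from -70 to +12 mm along x), steel neck, round flat steel head 30 mm across, 20 mm high, centred at x = 66 mm, its square drive stub pointing up (to 30 mm). Origin on the sleeve's axis, 11 mm above what it lies on; x to the head. Lies on head and sleeve. About 200 g.
- screwdriver: Screwdriver, 158 mm long: green octagonal handle 26 mm across flats (-62 to +24 mm along x), black nose to +32 mm, steel blade 6 mm in diameter to +96 mm. Origin on the axis, 13 mm above what it lies on; x to the blade tip. Lies on the handle, with the blade clear of the surface. About 90 g.
- torch: Pocket torch (flashlight), 162 mm long: bare aluminium barrel 26 mm in diameter, 48 mm either side of the origin; orange octagonal ends 32 mm across flats: lamp head 46 mm long at +x, tail cap 20 mm long at -x. Lies on its two ends, barrel 3 mm clear of the surface. Origin on the axis at mid-barrel, 16 mm above what it lies on; x to the lamp head. About 160 g.
- spanner_pocket: One of four inserts side by side in the red tray, yellow with 8 mm black top layer, 214 x 76 mm. Its pocket, a yellow shape 7 mm loose all round: narrow slot, 52 mm wide end for the jaws, smaller one for the ring. A black finger channel as deep, 44 mm along x, crosses the insert at the origin. Origin on the pocket floor (12 mm above the bench; black top 20 mm), right under where the spanner's origin belongs; x to the end for the open jaws.
- ratchet_pocket: One of four inserts side by side in the red tray, yellow with 8 mm black top layer, 214 x 76 mm. Its pocket, a yellow shape 7 mm loose all round: 36 mm wide slot for the sleeve, short neck, 44 mm end. A black finger channel as deep, 44 mm along x, crosses the insert at the origin. Origin on the pocket floor (12 mm above the bench; black top 20 mm), right under where the ratchet's origin belongs; x to the end for the head.
- screwdriver_pocket: One of four inserts side by side in the red tray, yellow with 8 mm black top layer, 214 x 76 mm. Its pocket, a yellow shape 7 mm loose all round: 40 mm wide handle slot, 20 mm wide blade slot. A black finger channel as deep, 44 mm along x, crosses the insert at the origin. Origin on the pocket floor (12 mm above the bench; black top 20 mm), right under where the screwdriver's origin belongs; x to the end for the blade tip.
- torch_clips: Tray insert: black plate 214 x 76 mm with two 12 mm wide steel clips at x = -33 and +33 mm (fingers fit between). Jaws 39 mm high, flared on top, 21 mm gap at 27 mm height: the barrel, pushed straight down with 10 to 15 N, snaps past it until its ends lie on the plate. Yellow stop at x = -77 mm. Origin on the plate, 12 mm above the bench, right under where the torch's origin belongs; x to its lamp end.
- spray_can: Bystander: upright spray can with a blue label, 52 mm in diameter, 140 mm high, near the left far corner of the work. Origin at the centre of its underside.
- carton: Bystander: small brown parts carton with a red band, 60 x 90 x 45 mm, beyond the tray. Origin at the centre of its underside.
Mind the look-alikes: they are no part of the job. Of the things shaped like the spanner, the steel one is meant.

How it is judged:
At the end, for the whole second after the job is handed in: Each tool's origin within 12 mm (horizontally) of its own insert's origin and no more than 3 mm above its resting height there, lengthwise within 0.15 rad of the insert's x and level within 0.04 rad (flat in its pocket, or home in both clips); all at rest (under 0.02 m/s) (horizontal distance between spanner and spanner_pocket below 0.012 m and z of spanner in the frame of spanner_pocket below 0.0085 m and angle between the x axis of spanner and the x axis of spanner_pocket, either way round below 0.15 rad and angle between spanner's own x axis and vertical between 1.53 and 1.61 rad and linear speed of each of spanner, ratchet, screwdriver, torch below 0.02 m/s and horizontal distance between ratchet and ratchet_pocket below 0.012 m and z of ratchet in the frame of ratchet_pocket below 0.014 m and angle between the x axis of ratchet and the x axis of ratchet_pocket, either way round below 0.15 rad and angle between ratchet's own x axis and vertical between 1.53 and 1.61 rad and horizontal distance between screwdriver and screwdriver_pocket below 0.012 m and z of screwdriver in the frame of screwdriver_pocket below 0.016 m and angle between the x axis of screwdriver and the x axis of screwdriver_pocket, either way round below 0.15 rad and angle between screwdriver's own x axis and vertical between 1.53 and 1.61 rad and horizontal distance between torch and torch_clips below 0.012 m and z of torch in the frame of torch_clips below 0.019 m and angle between the x axis of torch and the x axis of torch_clips, either way round below 0.15 rad and angle between torch's own x axis and vertical between 1.53 and 1.61 rad); the robot touches nothing.
It fails at once if a tool falls freely (faster than 0.9 m/s out of the fingers, a drop of about 40 mm) ((linear speed of spanner above 0.9 m/s and contact force between the fingers and spanner below 0.05 N) or (linear speed of ratchet above 0.9 m/s and contact force between the fingers and ratchet below 0.05 N) or (linear speed of screwdriver above 0.9 m/s and contact force between the fingers and screwdriver below 0.05 N) or (linear speed of torch above 0.9 m/s and contact force between the fingers and torch below 0.05 N)).
It fails at once if the spray can or the carton is moved by more than 30 mm (distance of any of spray_can, carton from where it was at the start of the episode above 0.03 m).
It also fails if it takes over 112 s, if anything falls off the work surface, if the arm or the gripper's body presses on something with over 40 N, if the wrist force passes 120 N, or if a joint passes its speed limit or range.

### The arm

A 7-joint arm with a two-finger parallel gripper is mounted at the origin on the work surface. World frame = base frame: x ahead of the robot, y to its left, z up, the work surface at z = 0. Lengths are in m, angles in rad, forces in N, time in s.
With the tool pointing down it reaches from about 0.425 to 1.025 m from the base axis. Payload 3.6 kg.
Tool frame: the origin (TCP) lies at the very end of the fingers, on their centre line; the grasp point (between the pads) lies 19 mm behind it; z points along the fingers, x is the direction in which the jaws open and shut, and the axes are right-handed (so a half turn about z gives the same grasp; the last joint's range is limited). The gripper opens to 85 mm and grips with 20 to 120 N. Pads are 22 mm wide; open, the fingers measure 114 mm over their backs; the gripper's body (76 mm by 85 mm) begins 54 mm behind the grasp point. The pads swing forward as they close: fully open they stand 13 mm farther back than shut.
Start: joints at [-1.423, 0.591, 0.048, 1.609, -0.033, 0.943, -0.034], TCP at [0.174, 0.704, 0.231] pointing down, gripper open.
Joint ranges: [-2.69, 2.69], [-0.47, 2.24], [-1.27, 1.36], [0.19, 2.51], [-1.53, 4.68], [0.08, 2.07], [-3.09, 3.09]. Speed limits (rad/s): [2.57, 2.57, 3.14, 3.14, 3.14, 3.14, 3.14].

### API

Orientations are given as a unit quaternion [w, x, y, z].
In Python, from cell import monitor, cams, order gives the robot as it stands.
- The arm moves only by the tool drive_tool, never from a script. Its argument "moves" is a list of rows, each a list of 3 entries, a list of its own where there are three numbers: the turn, a rotation vector about the tool's x, y, z in degrees, then the shift along the tool's x, y, z in cm, then the opening, from 0 (shut) to 1 (fully open). A call has 1 to 12 rows; each row shifts and turns the pose as measured when the row begins, along the tool's axes as they then stand; what a row does not reach is not made up. A row lasts 1/8 s, in which the tool goes at most 62.5 mm and 10.7 degrees, less where a joint would pass 70% of its speed; a pose out of reach is approached as far as the arm can. A call with a gripper value outside its range is refused whole. The fingers move at their own pace and stop on an object; "squeeze" is the grip in N (left out, the last holds). Time passes only in rows, so rows that do not move let the fingers close. It gives the time, the measured TCP pose, the force and the opening at its end, in the units of the state.
- monitor.state(): the state, without advancing time (a new reading comes with each control period).
- cams.capture(name): name is "scene" or "top"; returns the picture (480x640x3 uint8, red, green, blue); there is no depth.
- cams.camera_info(name): a dict with "fovy" (degrees; the focal length in pixels is half the picture's height over the tangent of half this angle, whatever the lens; pixels are square), "cx", "cy" (the principal point, pixels), "R" (3x3) and "t" (3): a world point X has camera coordinates R X + t. Camera axes: x right, y down, z forward; pixel columns grow to the right and rows downward; lengths in m; the calibration is good to about 2 mm. A picture is of the moment at which its call begins. camera_info takes no time and is no camera call.
- order.close_job(): hands the job in, once; it reports no verdict.
The state is a dict: "t": time; "qpos": joint angles; "joint_vel": joint speeds; "joint_torque": joint torques, N m; "tool_pos": TCP position; "tool_rot": TCP orientation; "force": force on the tool from outside, world axes, zero at the start; "ft_torque": the same for the moment, N m; "finger_gap": finger opening in m.
Only numpy, scipy, OpenCV 4.12 (cv2) and the standard library are available. Lean on these libraries where they do the work, as an engineer would, in place of code of your own. Each camera call takes 0.05 s, during which the arm holds its last target.

## Working session

There is one attempt and no reset: what is moved stays moved. The work goes in short steps, Python scripts to look and compute and a tool call to move; the robot and the scene stay as the last step left them, time stands still between calls to the robot, and variables do not carry over. Pictures are saved under pics/ and viewed, and the job is handed in when it is done.

Besides the shell and the picture viewer there is one more tool, called after ">>>" as name([rows], argument=value, ...), one row to a line, values as JSON. drive_tool: Moves the arm, as the interface text tells. Its arguments: {"type":"object","properties":{"moves":{"type":"array","items":{"type":"array"}},"squeeze":{"type":"number"}},"required":["moves"]}

```bash
ls; mkdir -p pics; python3 - <<'E'
from cell import monitor,cams,order
import cv2
print(monitor.state())
for n in("scene","top"):
    print(n,cams.camera_info(n))
    cv2.imwrite(f"pics/{n}0.png",cams.capture(n)[:,:,::-1])
E
```

```text
pics
{'t': 0.0, 'qpos': array([-1.42246046,  0.59210909,  0.04831633,  1.60984398, -0.03331612,
        0.94272944, -0.03365365]), 'joint_vel': array([-7.33787650e-04, -1.13902100e-03, -1.67165984e-03,  5.78033757e-04,
        2.20434503e-04, -4.18409746e-05,  3.79456100e-04]), 'joint_torque': array([-4.77948015e-04, -5.48697889e+01,  1.54652562e+00, -1.98130846e+01,
        9.37662728e-03,  8.72439734e-03,  4.20491631e-06]), 'tool_pos': array([0.17342491, 0.70308067, 0.23014052]), 'tool_rot': array([ 7.52099659e-04,  7.87205098e-01,  6.16690221e-01, -8.59662912e-04]), 'force': array([ 0.35058325,  0.45260956, -0.50361745]), 'ft_torque': array([-0.02154401, -0.00478256, -0.00922826]), 'finger_gap': 0.08529201506712632}
scene {'fovy': 57.8312999602828, 'cx': 319.40671579130213, 'cy': 242.1104308220807, 'R': array([[-0.83559107,  0.54911723,  0.01605689],
       [ 0.45048996,  0.70165228, -0.55203521],
       [-0.31439839, -0.45404222, -0.83366618]]), 't': array([ 0.40168395, -0.27324379,  1.44212046])}
top {'fovy': 53.71937881199655, 'cx': 321.95456398147684, 'cy': 232.67371581084635, 'R': array([[-0.00792254, -0.9999671 ,  0.00174174],
       [-0.99511299,  0.00771262, -0.09844114],
       [ 0.09842447, -0.00251313, -0.99514135]]), 't': array([0.09816135, 0.51386063, 1.06037615])}
```

View pics/scene0.png

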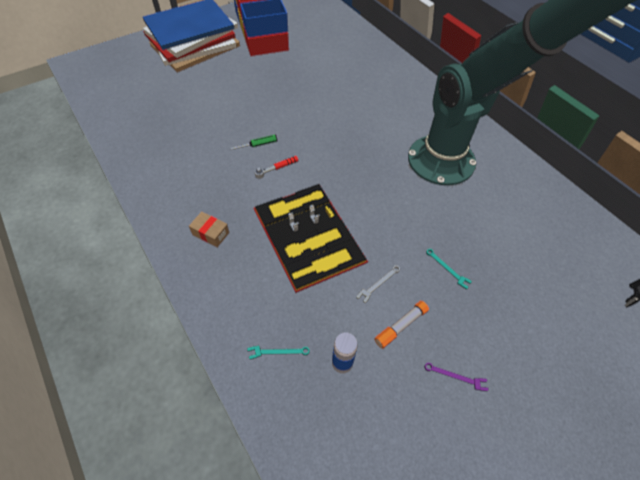

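View pics/top0.png

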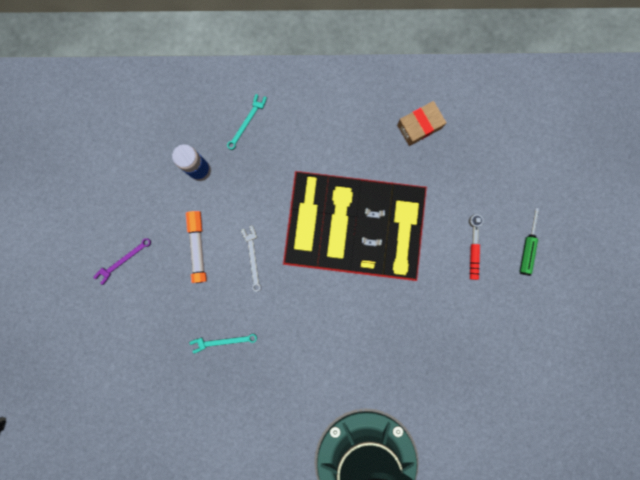

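The scene view shows everything free of the arm. In the top view the inserts run left to right: screwdriver (blade end up), ratchet (head up), torch clips (stop at the bottom) and spanner (jaws up). The torch is near (195,246), the steel spanner near (252,258), the ratchet near (475,247) and the screwdriver near (530,243). Next come enlarged crops.

```bash
python3 - <<'E'
import cv2
t=cv2.imread("pics/top0.png"); s=cv2.imread("pics/scene0.png")
def crop(im,x,y,w,h,k,n):
    c=cv2.resize(im[y:y+h,x:x+w],None,fx=k,fy=k,interpolation=cv2.INTER_CUBIC)
    for i in range(0,w,10):
        cv2.line(c,(i*k,0),(i*k,10 if i%50 else 20),(255,255,255),1)
        if i%20==0: cv2.putText(c,str(x+i),(i*k,30),0,.4,(255,255,255),1)
    for i in range(0,h,10):
        cv2.line(c,(0,i*k),(10,i*k),(255,255,255),1)
        if i%20==0:cv2.putText(c,str(y+i),(12,i*k+5),0,.4,(255,255,255),1)
    cv2.imwrite(n,c)
crop(t,280,165,155,120,5,"pics/c_tray.png")
crop(t,180,200,90,100,6,"pics/c_left.png")
crop(t,460,200,90,90,6,"pics/c_right.png")
crop(s,250,180,125,115,5,"pics/s_tray.png")
crop(s,345,235,100,125,5,"pics/s_left.png")
crop(s,220,125,90,65,7,"pics/s_right.png")
E
```

```text
(no output)
```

View pics/c_tray.png

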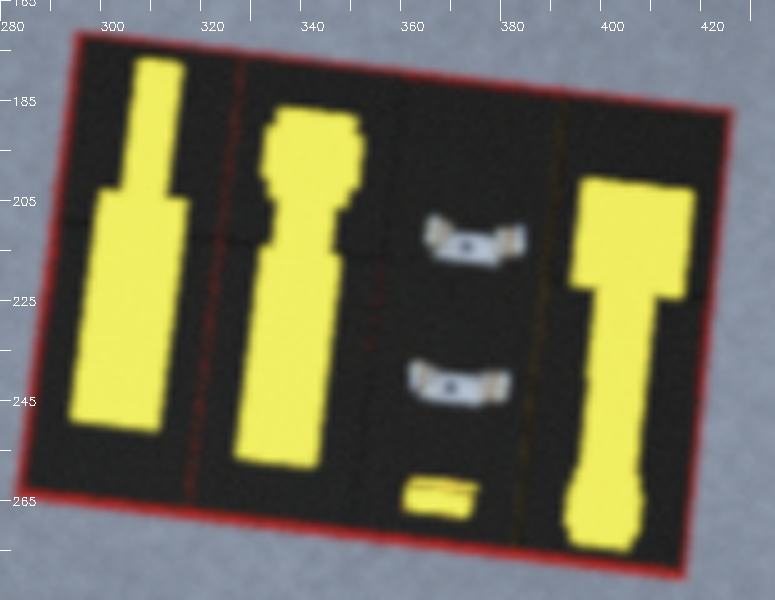

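View pics/c_left.png

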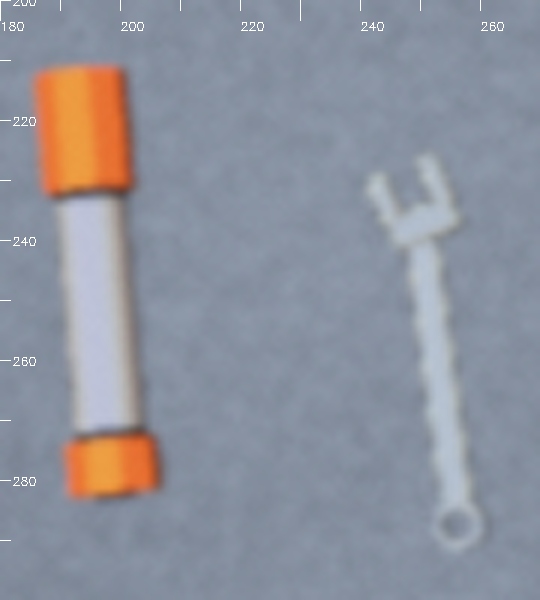

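View pics/c_right.png

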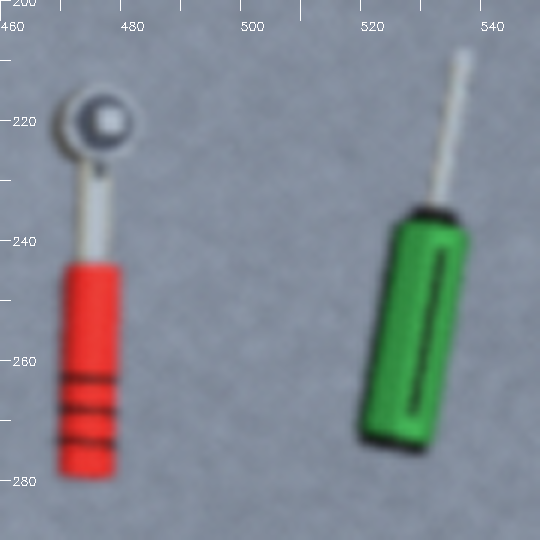

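View pics/s_tray.png

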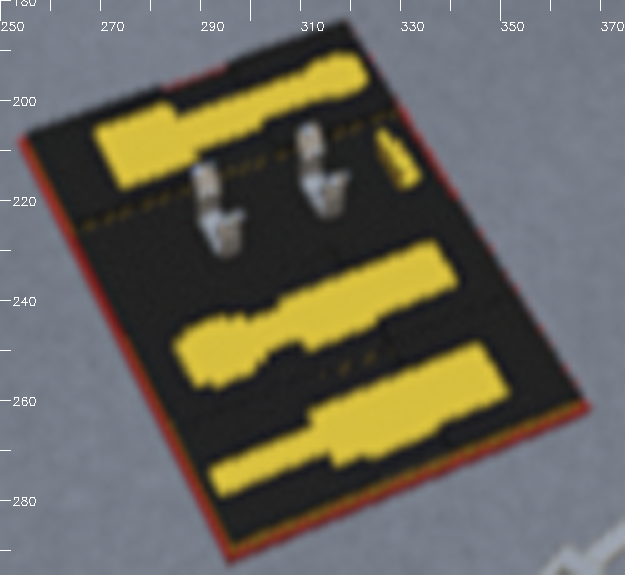

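View pics/s_left.png

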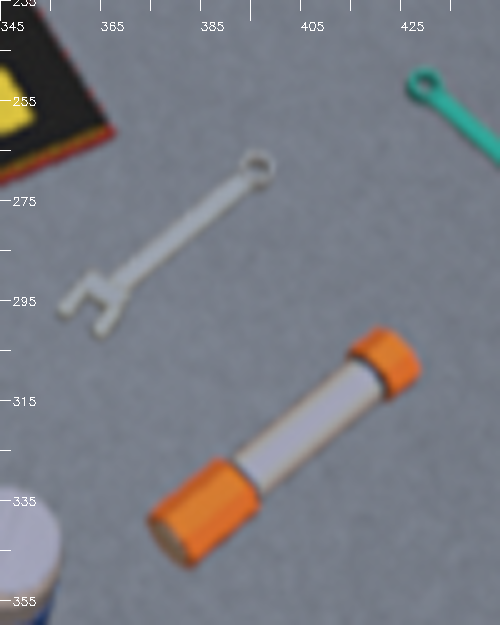

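View pics/s_right.png

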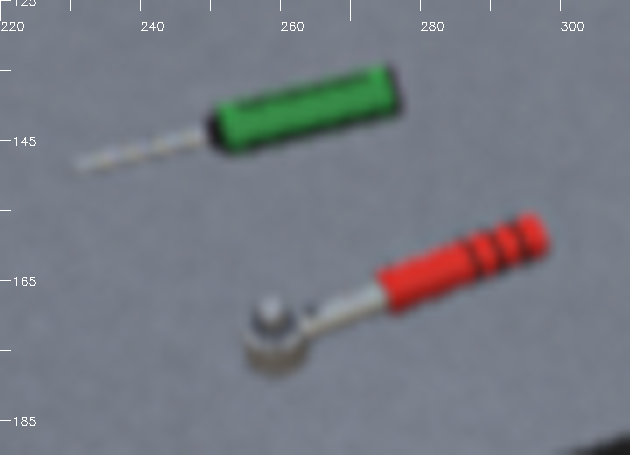

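The crops show sharp edges: the barrel boundaries, the spanner ring and jaw tips, the ratchet's stub, head and sleeve ends, the screwdriver tip and handle end, and the pocket corners. Both views have them, so I'll triangulate now.

```bash
cat > h.py <<'E'
import numpy as np
from cell import monitor,cams,order
from scipy.optimize import least_squares
I={n:cams.camera_info(n) for n in("scene","top")}
def ray(n,p):
    c=I[n]; f=240/np.tan(np.radians(c["fovy"]/2))
    d=c["R"].T@np.array([(p[0]-c["cx"])/f,(p[1]-c["cy"])/f,1]); return -c["R"].T@c["t"],d/np.linalg.norm(d)
def plane(n,p,z):
    o,d=ray(n,p); return o+d*(z-o[2])/d[2]
def tri(p,q):
    A=np.zeros((3,3));b=np.zeros(3);rs=[ray("top",p),ray("scene",q)]
    for o,d in rs:
        M=np.eye(3)-np.outer(d,d);A+=M;b+=M@o
    X=np.linalg.solve(A,b); return X,max(np.linalg.norm(np.cross(X-o,d)) for o,d in rs)
def proj(n,X):
    c=I[n];f=240/np.tan(np.radians(c["fovy"]/2));v=c["R"]@np.asarray(X)+c["t"];return np.array([f*v[0]/v[2]+c["cx"],f*v[1]/v[2]+c["cy"]])
def cr(x0,y0,k): return lambda p:((p[0]+.5)/k-.5+x0,(p[1]+.5)/k-.5+y0)
E
python3 - <<'E'
from h import *
np.set_printoptions(precision=4,suppress=True)
T=cr(280,165,5);L=cr(180,200,6);R=cr(460,200,6)
ST=cr(250,180,5);SL=cr(345,235,5);SR=cr(220,125,7)
P={}
for n,a,b in [
 ("torch+",L((87,192)),SL((249,478))),("torch-",L((108,432)),SL((369,377))),
 ("sp ring",L((457,525)),SL((257,167))),("sp jaw",L((403,168)),SL((83,322))),
 ("ra stub",R((110,122)),SR((270,303))),("ra sl end",R((88,478)),SR((540,235))),("ra sl fr",R((92,265)),SR((385,293))),
 ("sd tip",R((463,50)),SR((82,165))),("sd end",R((392,445)),SR((395,90))),("sd nose",R((436,215)),SR((218,130))),
 ("tray FL",T((77,33)),ST((230,562))),("tray FR",T((733,110)),ST((20,138))),("tray NL",T((18,490)),ST((590,408))),("tray NR",T((686,578)),ST((345,20))),
 ("sdp blade",T((160.5,60)),ST((216,484))),("sdp hand",T((114.5,426.5)),ST((497,367))),
 ("rap hand",T((276,463)),ST((446,263))),
 ("spp ring",T((600,549)),ST((362,72))),("clip+",T((475,240)),None),("clip-",T((461,384)),None),("stop",T((440,498)),None),
 ("spp jaw",T((637,184)),ST((108,160)))]:
    r=tri(a,b) if b else (None,0)
    print(n,r[0],round(r[1],4),"z12",plane("top",a,.012),"z20",plane("top",a,.02)[:2])
E
```

```text
torch+ [0.5172 0.3892 0.0254] 0.0031 z12 [0.5208 0.3905 0.012 ] z20 [0.5199 0.3884]
torch- [0.4272 0.3797 0.0198] 0.0013 z12 [0.4282 0.3808 0.012 ] z20 [0.4281 0.3787]
sp ring [0.3914 0.2475 0.0098] 0.0005 z12 [0.3918 0.2469 0.012 ] z20 [0.3919 0.2458]
sp jaw [0.5284 0.2702 0.0083] 0.0016 z12 [0.5292 0.2685 0.012 ] z20 [0.5283 0.2673]
ra stub [ 0.5399 -0.261   0.0355] 0.0002 z12 [ 0.5429 -0.269   0.012 ] z20 [ 0.5419 -0.2663]
ra sl end [ 0.4045 -0.2543  0.0104] 0.0016 z12 [ 0.4057 -0.255   0.012 ] z20 [ 0.4057 -0.2524]
ra sl fr [ 0.4859 -0.2575  0.015 ] 0.0018 z12 [ 0.4874 -0.2598  0.012 ] z20 [ 0.4868 -0.2572]
sd tip [ 0.5671 -0.4021  0.019 ] 0.0026 z12 [ 0.5701 -0.4075  0.012 ] z20 [ 0.5689 -0.4038]
sd end [ 0.416  -0.3689  0.0163] 0.0019 z12 [ 0.4173 -0.3722  0.012 ] z20 [ 0.4173 -0.3687]
sd nose [ 0.5029 -0.3876  0.0202] 0.003 z12 [ 0.5058 -0.3936  0.012 ] z20 [ 0.505 -0.39 ]
tray FL [0.662  0.1576 0.0052] 0.0014 z12 [0.6615 0.1563 0.012 ] z20 [0.6597 0.1558]
tray FR [ 0.6211 -0.1496  0.0125] 0.0017 z12 [ 0.6225 -0.1509  0.012 ] z20 [ 0.6209 -0.1491]
tray NL [0.4456 0.186  0.0094] 0.0026 z12 [0.4473 0.1839 0.012 ] z20 [0.447  0.1833]
tray NR [ 0.4041 -0.1226  0.0113] 0.0006 z12 [ 0.4045 -0.1229  0.012 ] z20 [ 0.4046 -0.1213]
sdp blade [0.6464 0.1181 0.0156] 0.0016 z12 [0.6483 0.1171 0.012 ] z20 [0.6466 0.117 ]
sdp hand [0.4752 0.14   0.0159] 0.0011 z12 [0.4763 0.1394 0.012 ] z20 [0.4758 0.1391]
rap hand [0.4581 0.0656 0.0144] 0.0009 z12 [0.4588 0.0649 0.012 ] z20 [0.4585 0.0651]
spp ring [ 0.4175 -0.0836  0.0089] 0.0009 z12 [ 0.4181 -0.0837  0.012 ] z20 [ 0.418  -0.0824]
clip+ None 0 z12 [ 0.562  -0.0289  0.012 ] z20 [ 0.5608 -0.028 ]
clip- None 0 z12 [ 0.4947 -0.0211  0.012 ] z20 [ 0.4941 -0.0203]
stop None 0 z12 [ 0.4421 -0.0105  0.012 ] z20 [ 0.4419 -0.0097]
spp jaw [ 0.586  -0.1033  0.0168] 0.0013 z12 [ 0.5878 -0.1051  0.012 ] z20 [ 0.5864 -0.1036]
```

Two-view heights agree with the text: torch axis 20–25 mm rough, spanner about 9 mm, and the tray top and floor between 9 and 16 mm. The pocket measurements also agree with each other. All insert origins sit 3.5 mm behind the tray centre, at ±38 and ±114 mm across. Next is a small script that works out the moves.

```bash
cat > g.py <<'E'
import sys
from h import *
from scipy.spatial.transform import Rotation as Ro
np.set_printoptions(precision=2,suppress=True)
s=monitor.state()
# places: x,y,yaw
PL=dict(torch=(.4735,.3845,.105),spanner=(.4695,.258,.14),ratchet=(.475,-.258,-.065),screwdriver=(.477,-.3855,-.2265))
c,sn=.9918,-.1276
for n,ly in dict(screwdriver=.114,ratchet=.038,torch=-.038,spanner=-.114).items():
    PL["p_"+n]=(.5303-sn*ly,.0170+c*ly,-.128)
x,y,yaw=PL[sys.argv[1]]; z=float(sys.argv[2])
q=s["tool_rot"];R=Ro.from_quat([q[1],q[2],q[3],q[0]])
best=None
for k in(0,np.pi):
    a=yaw+np.pi/2+k
    X=np.array([np.cos(a),np.sin(a),0]);Z=np.array([0,0,-1.]);Y=np.cross(Z,X)
    v=(R.inv()*Ro.from_matrix(np.c_[X,Y,Z])).as_rotvec()
    if best is None or np.linalg.norm(v)<np.linalg.norm(best): best=v
d=np.array([x,y,z])-s["tool_pos"]
print("t",round(s["t"],2),"pos",s["tool_pos"]*1e3,"gap",s["finger_gap"]*1e3,"F",s["force"])
print("turn deg",np.degrees(best),"shift cm",R.inv().apply(d)*100,"| after turn",(R*Ro.from_rotvec(best)).inv().apply(d)*100,"q7",s["qpos"][6])
E
python3 g.py torch .12
```

```text
t 0.1 pos [173.4  703.16 230.23] gap 85.31375204988908 F [0.51 0.48 0.17]
turn deg [ -0.01   0.12 -19.86] shift cm [-23.73  36.76  11.08] | after turn [-34.84  26.5   11.02] q7 -0.03365620609653573
```

>>> drive_tool([
  [[0,0,0],[-2.4,3.7,1.1],1],
  [[0,0,0],[-2.4,3.7,1.1],1],
  [[0,0,0],[-2.4,3.7,1.1],1],
  [[0,0,0],[-2.4,3.7,1.1],1],
  [[0,0,0],[-2.4,3.7,1.1],1],
  [[0,0,0],[-2.4,3.7,1.1],1],
  [[0,0,0],[-2.4,3.7,1.1],1],
  [[0,0,0],[-2.4,3.7,1.1],1],
  [[0,0,0],[-2.4,3.7,1.1],1],
  [[0,0,-6.6],[0,0,0],0.6],
  [[0,0,-6.6],[0,0,0],0.6],
  [[0,0,-6.6],[0,0,0],0.6],
])

```text
t: 1.6
tool_pos: [0.4511, 0.4019, 0.1223]
tool_rot: [0.001, 0.665, 0.747, -0.005]
force: [-0.4, 0.5, 0.3]
finger_gap: 0.0512
```

```bash
python3 g.py torch .12
```

```text
t 1.6 pos [451.14 401.88 122.28] gap 51.189219514906476 F [-0.38  0.45  0.35]
turn deg [-0.4   0.49  0.59] shift cm [-1.98  2.02  0.23] | after turn [-1.96  2.04  0.23] q7 0.8147311546145625
```

>>> drive_tool([
  [[-0.4,0.5,0.6],[-1.0,1.0,0.5],0.6],
  [[0,0,0],[-0.9,0.9,1.0],0.6],
  [[0,0,0],[0,0,2.0],0.6],
  [[0,0,0],[0,0,2.0],0.6],
  [[0,0,0],[0,0,0.5],0.6],
  [[0,0,0],[0,0,0],0.6],
])

```text
t: 2.35
tool_pos: [0.4766, 0.3794, 0.0577]
tool_rot: [0.001, 0.674, 0.739, -0.001]
force: [0.0, -0.1, -0.1]
finger_gap: 0.0511
```

```bash
python3 g.py torch .003; cat > pic.py <<'E'
import sys,cv2
from cell import cams
n,x,y,w,h,k,o=sys.argv[1:]
x,y,w,h,k=map(int,(x,y,w,h,k))
im=cams.capture(n)[:,:,::-1]
cv2.imwrite("pics/"+o,cv2.resize(im[y:y+h,x:x+w],None,fx=k,fy=k,interpolation=cv2.INTER_CUBIC))
E
python3 pic.py scene 345 240 120 110 5 a1.png
```

```text
t 2.35 pos [476.55 379.37  57.74] gap 51.09492213533224 F [ 0.05 -0.15 -0.12]
turn deg [ 0.03  0.17 -0.74] shift cm [ 0.55 -0.26  5.47] | after turn [ 0.54 -0.25  5.47] q7 0.8381443466893658
```

View pics/a1.png

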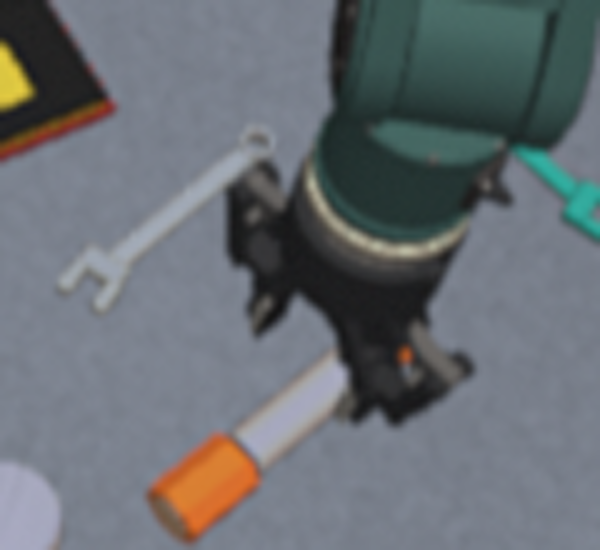

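The gripper straddles the torch barrel near mid-barrel, around (345,390) in the crop, and the lamp end is toward the lower left. The steel spanner is clear of the fingers. Descending.

>>> drive_tool([
  [[0,0,-0.7],[0.5,-0.2,1.5],0.6],
  [[0,0,0],[0.1,0,1.5],0.6],
  [[0,0,0],[0,0,1.5],0.6],
  [[0,0,0],[0,0,1.0],0.6],
  [[0,0,0],[0,0,0],0.6],
])

```text
t: 3.02
tool_pos: [0.4741, 0.3864, -0.0003]
tool_rot: [0.001, 0.669, 0.743, 0.0]
force: [0.4, 0.4, -0.6]
finger_gap: 0.0511
```

```bash
python3 g.py torch .003
```

```text
t 3.02 pos [474.11 386.4   -0.31] gap 51.057212828359475 F [ 0.39  0.38 -0.65]
turn deg [0.1  0.1  0.04] shift cm [-0.18 -0.08 -0.33] | after turn [-0.18 -0.08 -0.33] q7 0.8291820166483762
```

>>> drive_tool([
  [[0,0,0],[-0.1,0,-0.3],0.6],
  [[0,0,0],[0,0,0],0.1],
  [[0,0,0],[0,0,0],0.1],
  [[0,0,0],[0,0,0],0.1],
  [[0,0,0],[0,0,0],0.1],
  [[0,0,0],[0,0,0],0.1],
  [[0,0,0],[0,0,0],0.1],
], squeeze=70)

```text
t: 3.9
tool_pos: [0.4746, 0.3853, 0.0037]
tool_rot: [0.001, 0.669, 0.743, 0.001]
force: [-0.4, 0.7, -1.2]
finger_gap: 0.0241
```

>>> drive_tool([
  [[0,0,0],[0,0,-1],0.1],
  [[0,0,0],[0,0,-2],0.1],
  [[0,0,0],[0,0,-3],0.1],
  [[0,0,0],[0,0,-3],0.1],
  [[0,0,0],[0,0,0],0.1],
])

```text
t: 4.53
tool_pos: [0.4748, 0.3859, 0.1006]
tool_rot: [0.001, 0.669, 0.743, 0.002]
force: [0.9, 0.4, -1.8]
finger_gap: 0.0236
```

```bash
python3 g.py p_torch .10
```

```text
t 4.53 pos [474.84 385.87 100.64] gap 23.619376000415173 F [ 0.88  0.39 -1.82]
turn deg [ 0.27 -0.06 13.36] shift cm [-40.96   0.76   0.05] | after turn [-39.68  10.21   0.06] q7 0.8451706275701406
```

>>> drive_tool([
  [[0,0,6.7],[-2,0.0,0],0.1],
  [[0,0,6.7],[-4,0.6,0],0.1],
  [[0,0,0],[-4.4,1.1,0],0.1],
  [[0,0,0],[-4.4,1.1,0],0.1],
  [[0,0,0],[-4.4,1.1,0],0.1],
  [[0,0,0],[-4.4,1.1,0],0.1],
  [[0,0,0],[-4.4,1.1,0],0.1],
  [[0,0,0],[-4.4,1.1,0],0.1],
  [[0,0,0],[-4,1.1,0],0.1],
  [[0,0,0],[-2,0.5,0],0.1],
  [[0,0,0],[0,0,0],0.1],
  [[0,0,0],[0,0,0],0.1],
])

```text
t: 6.02
tool_pos: [0.5177, -0.0162, 0.0966]
tool_rot: [-0.001, 0.753, 0.659, 0.001]
force: [-0.1, 0.6, -2.0]
finger_gap: 0.0237
```

```bash
python3 g.py p_torch .10; python3 pic.py top 270 150 170 150 4 a2.png;python3 pic.py scene 230 130 160 170 4 a3.png
```

```text
t 6.03 pos [517.69 -16.24  96.55] gap 23.6560228402997 F [-0.09  0.59 -2.01]
turn deg [-0.05 -0.16 -0.29] shift cm [-0.34  0.83 -0.35] | after turn [-0.34  0.83 -0.34] q7 1.2929062345705589
```

View pics/a3.png

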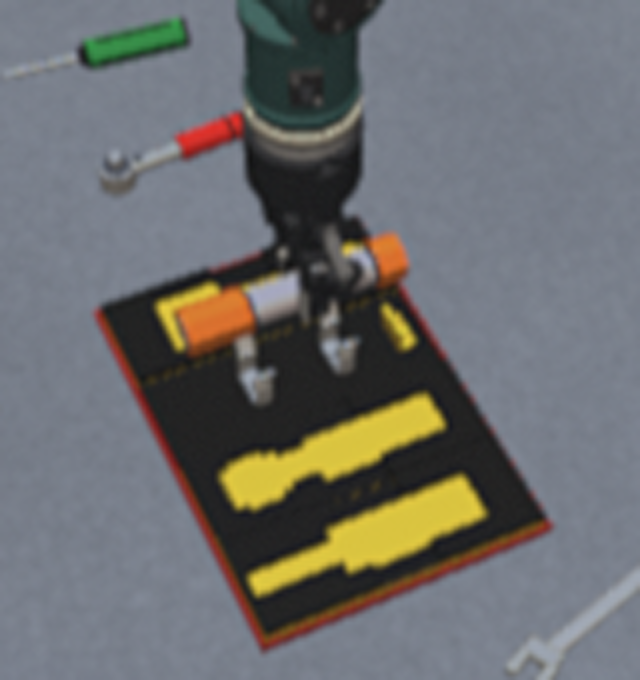

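View pics/a2.png

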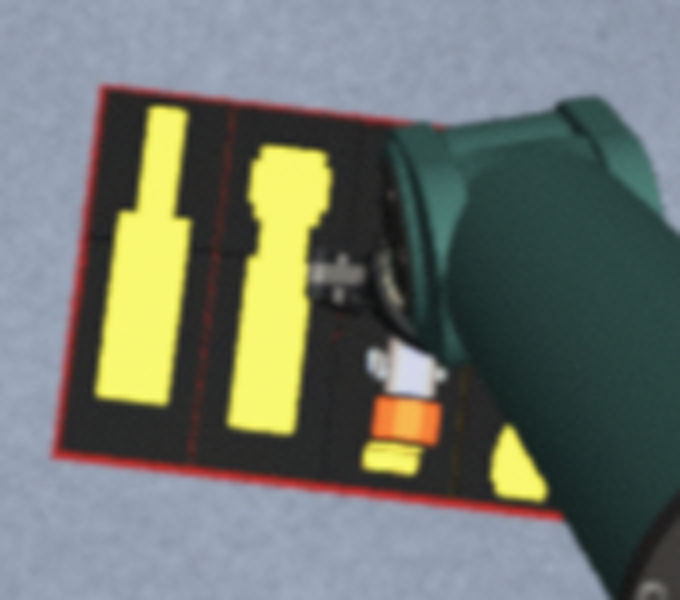

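```bash
python3 - <<'E'
from h import *
a=cr(270,150,4)((409,399));b=cr(230,130,4)((370,266))
X,e=tri(a,b);print(X,e, "origin",X[:2]+.048*np.array([.9918,-.1276]))
P=plane("top",a,.11);print(P[:2]+.048*np.array([.9918,-.1276]))
b=cr(230,130,4)((253,302));print(plane("scene",b,.108)[:2]-.048*np.array([.9918,-.1276]))
E
```

```text
[ 0.46915109 -0.00960767  0.10803463] 0.0014747906000909597 origin [ 0.51675749 -0.01573247]
[ 0.51771118 -0.01654377]
[ 0.50561779 -0.01898779]
```

The torch is held level, lamp end toward the far side. Its origin triangulates to (0.517,-0.016), within 1 mm of the TCP, and its axis is about 11 mm above the TCP. I'll align it and lower it.

>>> drive_tool([
  [[0,0,-0.3],[-0.4,0.8,0.5],0.1],
  [[0,0,0],[0,0,1],0.1],
  [[0,0,0],[0,0,1],0.1],
  [[0,0,0],[0,0,0],0.1],
  [[0,0,0],[0,0,0],0.1],
])

```text
t: 6.75
tool_pos: [0.5255, -0.0178, 0.0692]
tool_rot: [-0.002, 0.749, 0.663, 0.001]
force: [-0.4, -0.8, -1.1]
finger_gap: 0.0239
```

```bash
python3 g.py p_torch .05;python3 pic.py scene 250 140 120 130 5 a4.png;python3 pic.py top 350 190 60 80 8 a5.png
```

```text
t 6.75 pos [525.5  -17.77  69.16] gap 23.878922018252016 F [-0.39 -0.82 -1.11]
turn deg [-0.11 -0.22  0.4 ] shift cm [-0.3   0.03  1.91] | after turn [-0.29  0.03  1.92] q7 1.2996807889320257
```

View pics/a4.png

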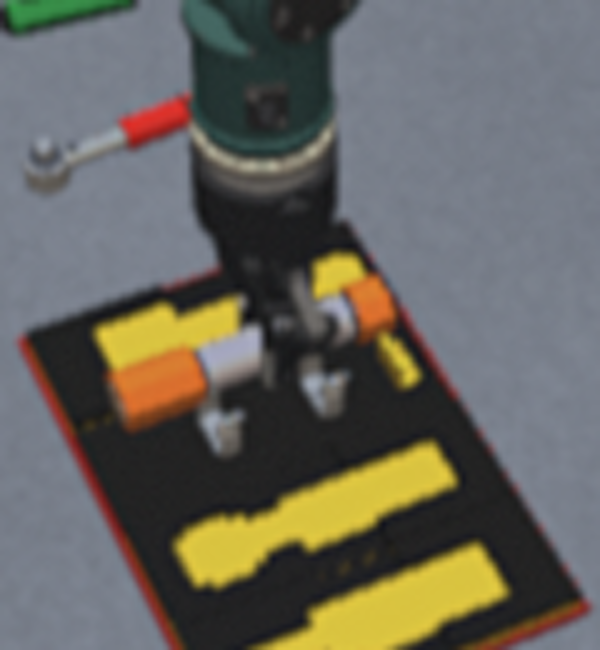

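View pics/a5.png

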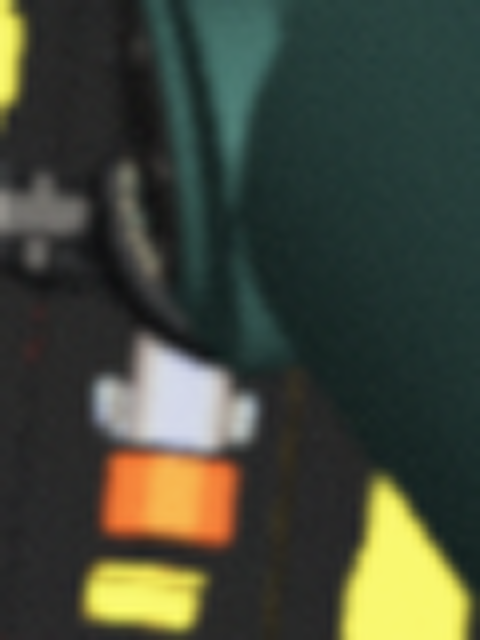

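In the top crop the clip jaws sit at columns 110 and 246 (mid 178) and the barrel's centre is at 184. With the parallax of the higher barrel taken out, the torch is about 1.5–2 mm too far to +y. I'll correct that and go down.

>>> drive_tool([
  [[0,0,0.4],[-0.2,0,0.5],0.1],
  [[0,0,0],[0,0,0.6],0.1],
  [[0,0,0],[0,0,0.3],0.1],
  [[0,0,0],[0,0,0],0.1],
], squeeze=110)

```text
t: 7.35
tool_pos: [0.5256, -0.0202, 0.0548]
tool_rot: [-0.002, 0.751, 0.66, 0.001]
force: [0.6, 0.3, -2.5]
finger_gap: 0.0225
```

```bash
python3 g.py p_torch .016
```

```text
t 7.35 pos [525.58 -20.19  54.85] gap 22.51879125149053 F [ 0.58  0.28 -2.46]
turn deg [-0.04 -0.22 -0.06] shift cm [-0.07 -0.    3.88] | after turn [-0.05 -0.01  3.88] q7 1.2945490673394975
```

>>> drive_tool([
  [[0,0,0],[0,0,0.8],0.1],
  [[0,0,0],[0,0,0.8],0.1],
  [[0,0,0],[0,0,0.7],0.1],
])

```text
t: 7.72
tool_pos: [0.527, -0.02, 0.032]
tool_rot: [-0.001, 0.751, 0.66, 0.002]
force: [-1.7, 0.5, 24.1]
finger_gap: 0.0229
```

>>> drive_tool([
  [[0,0,0],[0,0,0.7],0.1],
  [[0,0,0],[0,0,0.7],0.1],
])

```text
t: 7.98
tool_pos: [0.529, -0.0203, 0.0197]
tool_rot: [0.001, 0.751, 0.66, 0.004]
force: [-0.1, -0.2, -4.1]
finger_gap: 0.0227
```

```bash
python3 g.py p_torch .016
```

```text
t 7.97 pos [529.05 -20.34  19.65] gap 22.664144065683697 F [-0.07 -0.25 -4.08]
turn deg [ 0.35 -0.23 -0.05] shift cm [-0.08 -0.35  0.36] | after turn [-0.08 -0.35  0.37] q7 1.2867303321056558
```

Force rose to 24 N and then fell away, so the torch snapped in. I'll press a little further until it bottoms.

>>> drive_tool([
  [[0,0,0],[0,0,0.3],0.1],
  [[0,0,0],[0,0,0.2],0.1],
  [[0,0,0],[0,0,0],0.1],
])

```text
t: 8.35
tool_pos: [0.5289, -0.0203, 0.016]
tool_rot: [0.001, 0.751, 0.66, 0.003]
force: [-0.3, -0.4, -1.4]
finger_gap: 0.0227
```

```bash
python3 g.py p_torch .016
```

```text
t 8.35 pos [528.89 -20.26  15.99] gap 22.67643470248555 F [-0.29 -0.36 -1.41]
turn deg [ 0.31 -0.2  -0.06] shift cm [-0.09 -0.34 -0.  ] | after turn [-0.09 -0.34 -0.  ] q7 1.285583852169409
```

>>> drive_tool([
  [[0,0,0],[0,0,0.2],0.1],
  [[0,0,0],[0,0,0.2],0.1],
])

```text
t: 8.6
tool_pos: [0.529, -0.0203, 0.0156]
tool_rot: [0.001, 0.751, 0.66, 0.003]
force: [-5.0, -0.1, 27.9]
finger_gap: 0.0225
```

>>> drive_tool([
  [[0,0,0],[0,0,0.2],0.1],
  [[0,0,0],[0,0,0],0.1],
])

```text
t: 8.85
tool_pos: [0.529, -0.0202, 0.0161]
tool_rot: [0.002, 0.751, 0.66, 0.003]
force: [0.0, -0.0, -2.3]
finger_gap: 0.0226
```

It is bottomed: 28 N at TCP z 15.6 mm, right where the ends should rest. Releasing.

>>> drive_tool([
  [[0,0,0],[0,0,0],0.55],
  [[0,0,0],[0,0,0],0.55],
  [[0,0,0],[0,0,0],0.55],
  [[0,0,0],[0,0,-1],0.55],
  [[0,0,0],[0,0,-2],0.55],
  [[0,0,0],[0,0,-4],0.55],
  [[0,0,0],[0,0,-4],0.55],
  [[0,0,0],[0,0,0],0.55],
], squeeze=60)

```text
t: 9.85
tool_pos: [0.5287, -0.0203, 0.1295]
tool_rot: [0.001, 0.751, 0.66, 0.003]
force: [0.1, 0.4, 0.3]
finger_gap: 0.0469
```

```bash
python3 g.py spanner .09
```

```text
t 9.85 pos [528.7  -20.31 129.47] gap 46.90474716138092 F [0.1  0.41 0.31]
turn deg [  0.39  -0.11 -15.43] shift cm [26.82 -9.48  3.96] | after turn [28.38 -1.98  3.95] q7 1.310062982885546
```

>>> drive_tool([
  [[0,0,-7.7],[3.5,-1.2,0],0.55],
  [[0,0,-7.7],[4,-0.8,0],0.55],
  [[0,0,0],[4,-0.3,0.3],0.5],
  [[0,0,0],[4,-0.3,0.6],0.5],
  [[0,0,0],[4,-0.3,0.6],0.5],
  [[0,0,0],[4,-0.3,0.6],0.5],
  [[0,0,0],[3,-0.2,0.6],0.5],
  [[0,0,0],[0.8,0,0.6],0.5],
  [[0,0,0],[0,0,0],0.5],
  [[0,0,0],[0,0,0],0.5],
])

```text
t: 11.1
tool_pos: [0.4673, 0.2521, 0.0919]
tool_rot: [0.002, 0.655, 0.755, -0.001]
force: [0.0, 0.4, 0.1]
finger_gap: 0.0429
```

```bash
python3 g.py spanner .045;python3 pic.py scene 330 220 120 110 5 b1.png;python3 pic.py top 270 160 170 130 4 b2.png
```

```text
t 11.1 pos [467.28 252.1   91.92] gap 42.89118717579922 F [0.04 0.41 0.14]
turn deg [0.08 0.24 0.11] shift cm [0.57 0.3  4.69] | after turn [0.55 0.3  4.69] q7 0.9917230356894942
```

View pics/b1.png

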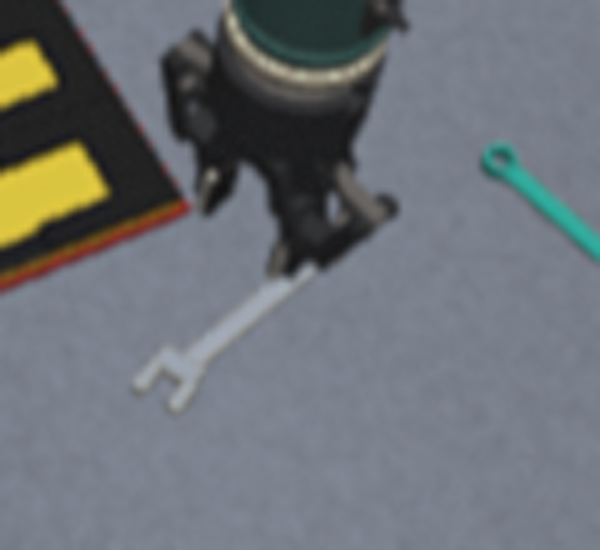

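View pics/b2.png

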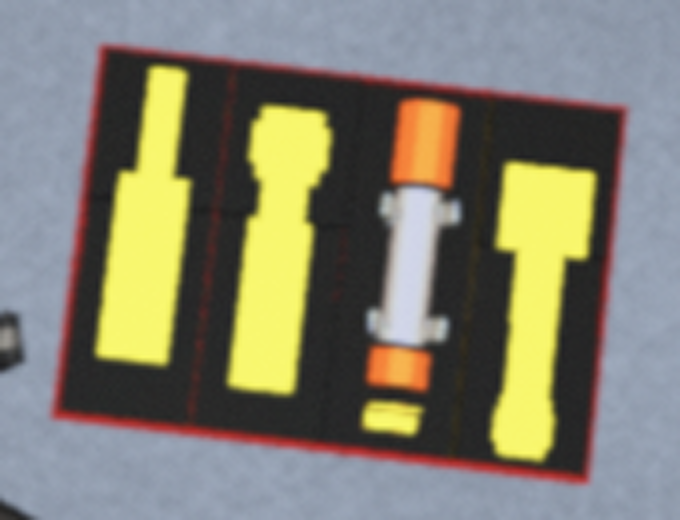

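The torch lies between both clips, with its barrel midpoint at (410,267) against the clip midpoint at (413,268). The gripper is over the spanner shank. Descending.

>>> drive_tool([
  [[0,0,0],[0.6,0.3,1.5],0.5],
  [[0,0,0],[0,0,2.0],0.5],
  [[0,0,0],[0,0,2.0],0.5],
  [[0,0,0],[0,0,2.0],0.5],
  [[0,0,0],[0,0,0.5],0.5],
  [[0,0,0],[0,0,0],0.5],
])

```text
t: 11.95
tool_pos: [0.4728, 0.2566, 0.0076]
tool_rot: [0.003, 0.658, 0.753, 0.0]
force: [0.5, -0.2, 0.4]
finger_gap: 0.0429
```

```bash
python3 g.py spanner .002
```

```text
t 11.95 pos [472.76 256.62   7.56] gap 42.85454039068836 F [ 0.46 -0.23  0.36]
turn deg [ 0.23  0.22 -0.25] shift cm [ 0.18 -0.31  0.55] | after turn [ 0.18 -0.3   0.56] q7 0.9588504425076286
```

>>> drive_tool([
  [[0,0,0],[0.1,-0.2,0.5],0.5],
  [[0,0,0],[0,0,0],0.3],
  [[0,0,0],[0,0,0],0.0],
  [[0,0,0],[0,0,0],0.0],
  [[0,0,0],[0,0,0],0.0],
  [[0,0,0],[0,0,0],0.0],
])

```text
t: 12.7
tool_pos: [0.4717, 0.2579, 0.0041]
tool_rot: [0.003, 0.658, 0.753, 0.002]
force: [-0.6, 0.4, -1.1]
finger_gap: 0.0093
```

>>> drive_tool([
  [[0,0,0],[0,0,0],0.0],
  [[0,0,0],[0,0,-1],0.0],
  [[0,0,0],[0,0,-2],0.0],
  [[0,0,0],[0,0,-3],0.0],
  [[0,0,0],[0,0,-3],0.0],
  [[0,0,0],[0,0,0],0.0],
])

```text
t: 13.45
tool_pos: [0.4707, 0.2578, 0.0983]
tool_rot: [0.003, 0.658, 0.753, 0.002]
force: [0.6, 0.5, -1.5]
finger_gap: 0.0096
```

```bash
python3 g.py p_spanner .1;python3 pic.py scene 330 200 120 110 5 b3.png;python3 pic.py top 220 200 80 100 6 b4.png
```

```text
t 13.45 pos [470.74 257.84  98.31] gap 9.60202699713021 F [ 0.65  0.52 -1.51]
turn deg [ 0.42  0.1  15.09] shift cm [-35.67  -0.31  -0.08] | after turn [-34.53   8.98  -0.17] q7 0.9810379784412706
```

View pics/b3.png

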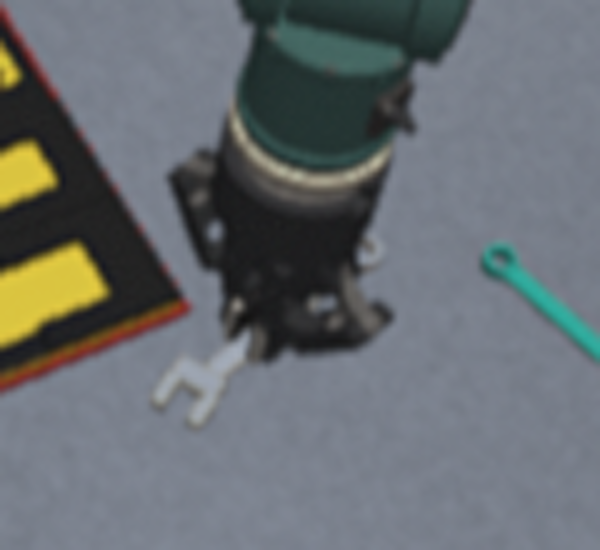

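View pics/b4.png

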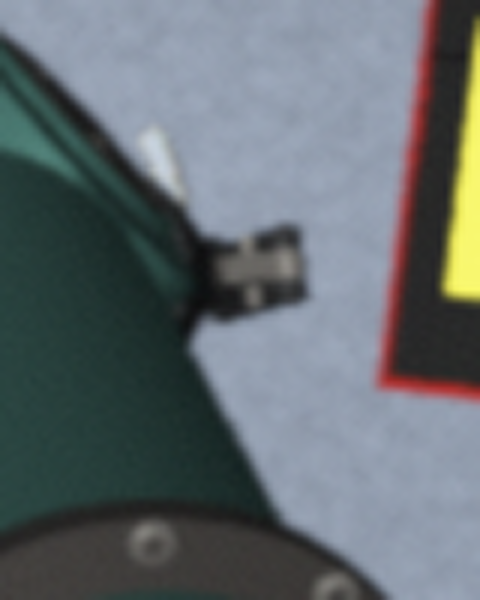

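The spanner is lifted, with its ring at (372,250) and its jaws at the lower left in the scene crop. Carrying it over.

>>> drive_tool([
  [[0.2,0,7.5],[-2.5,0,0],0.0],
  [[0.2,0,7.5],[-4,0.5,0],0.0],
  [[0,0,0],[-4.3,1.1,0],0.0],
  [[0,0,0],[-4.3,1.1,0],0.0],
  [[0,0,0],[-4.3,1.1,0],0.0],
  [[0,0,0],[-4.3,1.1,0],0.0],
  [[0,0,0],[-4.3,1.1,0],0.0],
  [[0,0,0],[-4,1.1,0],0.0],
  [[0,0,0],[-2,0.6,0],0.0],
  [[0,0,0],[0,0,0],0.0],
  [[0,0,0],[0,0,0],0.0],
])

```text
t: 14.92
tool_pos: [0.5062, -0.0988, 0.0849]
tool_rot: [-0.007, 0.752, 0.659, -0.011]
force: [0.0, 1.3, -2.2]
finger_gap: 0.0098
```

```bash
python3 g.py p_spanner .07;python3 pic.py scene 230 130 140 120 5 b5.png;python3 pic.py top 360 180 80 100 6 b6.png
```

```text
t 14.93 pos [506.24 -98.76  84.94] gap 9.826305430833427 F [ 0.02  1.3  -2.21]
turn deg [-1.45  0.47 -0.13] shift cm [0.4  0.95 1.47] | after turn [0.39 0.91 1.49] q7 1.3953989550155275
```

View pics/b5.png

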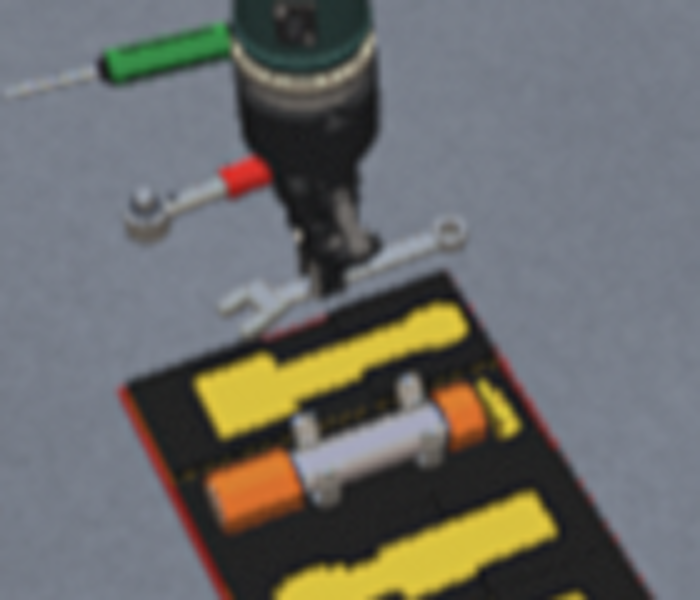

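View pics/b6.png

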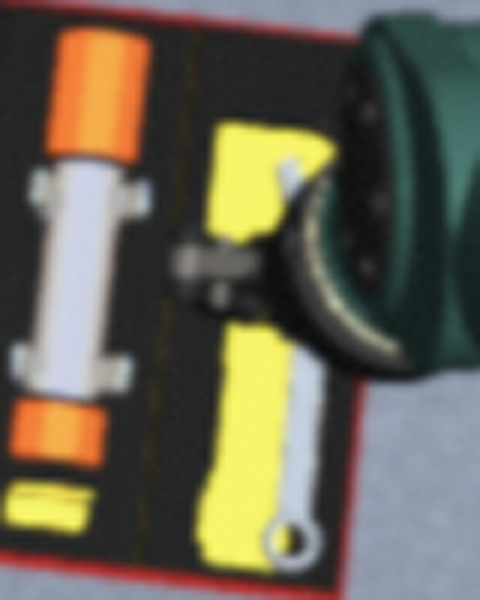

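The spanner hangs above its pocket: ring at (292,542) in the top crop and (450,232) in the scene crop. Triangulating the ring.

```bash
python3 - <<'E'
from h import *
X,e=tri(cr(360,180,6)((292,542)),cr(230,130,5)((450,232)));print("ring",X,e)
p=cr(230,130,5)
tip=cr(360,180,6)((288,163))
print("left tip tri w/ (250,332)",tri(tip,p((248,332))), "with (226,308)",tri(tip,p((226,308))))
o=X+.08*np.array([.9918,-.1276,0]);print("origin if level",o)
for pt in((248,332),(226,308)): print(plane("scene",p(pt),X[2]))
E
```

```text
ring [ 0.42564093 -0.08817697  0.091551  ] 0.0015340663248495066
left tip tri w/ (250,332) (array([ 0.56203558, -0.09065983,  0.08684346]), np.float64(0.002199171670866373)) with (226,308) (array([ 0.56518739, -0.09273175,  0.10452876]), np.float64(0.005521878872115913))
origin if level [ 0.50498493 -0.09838497  0.091551  ]
[ 0.56238134 -0.08531262  0.091551  ]
[ 0.56399901 -0.10726139  0.091551  ]
```

>>> drive_tool([
  [[-1.4,0.4,0],[0.4,0.9,0.3],0.0],
  [[0,0,0],[0,0,1.0],0.0],
  [[0,0,0],[0,0,1.5],0.0],
  [[0,0,0],[0,0,1.5],0.0],
  [[0,0,0],[0,0,0],0.0],
  [[0,0,0],[0,0,0],0.0],
])

```text
t: 15.78
tool_pos: [0.5161, -0.092, 0.038]
tool_rot: [-0.0, 0.749, 0.662, -0.0]
force: [-0.4, 0.2, -0.8]
finger_gap: 0.0096
```

```bash
python3 g.py p_spanner .014;python3 pic.py scene 250 160 100 90 6 b7.png;python3 pic.py top 360 180 80 100 6 b8.png
```

```text
t 15.78 pos [516.08 -91.97  37.97] gap 9.637742118368083 F [-0.42  0.23 -0.79]
turn deg [-0.04 -0.01  0.24] shift cm [-0.41  0.02  2.4 ] | after turn [-0.41  0.02  2.4 ] q7 1.376490603705108
```

View pics/b7.png

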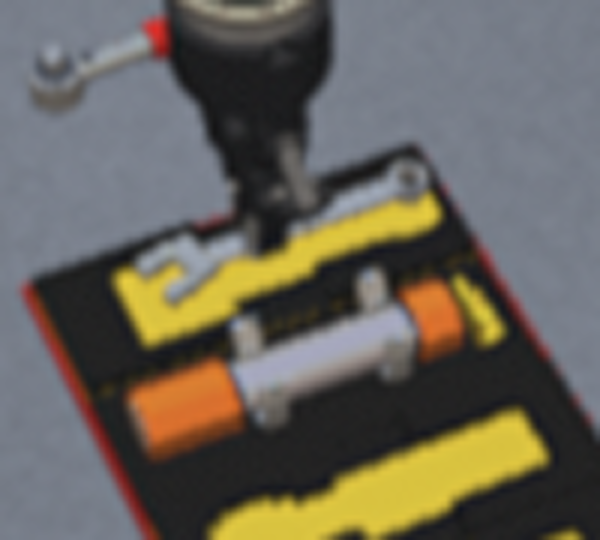

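View pics/b8.png

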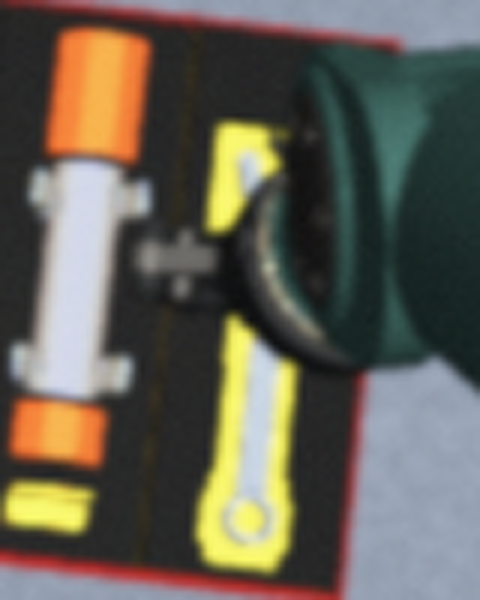

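The ring (246,520 in the crop) is over its pocket end. With parallax taken out it needs the 4 mm shift to -y, as computed. I'll shift and lay it in.

>>> drive_tool([
  [[0,0,0.2],[-0.4,0,0.3],0.0],
  [[0,0,0],[0,0,0.7],0.0],
  [[0,0,0],[0,0,0.5],0.0],
  [[0,0,0],[0,0,0.3],0.0],
  [[0,0,0],[0,0,0.1],0.0],
  [[0,0,0],[0,0,0],0.0],
])

```text
t: 16.62
tool_pos: [0.5163, -0.0966, 0.0187]
tool_rot: [0.001, 0.751, 0.66, 0.001]
force: [0.3, -0.4, -0.5]
finger_gap: 0.0094
```

```bash
python3 g.py p_spanner .014
```

```text
t 16.62 pos [516.33 -96.62  18.73] gap 9.442985334550972 F [ 0.32 -0.39 -0.53]
turn deg [ 0.09 -0.02 -0.01] shift cm [ 0.05 -0.06  0.47] | after turn [ 0.05 -0.06  0.47] q7 1.3748028522770213
```

>>> drive_tool([
  [[0,0,0],[0,0,0.2],0.0],
  [[0,0,0],[0,0,0.15],0.0],
  [[0,0,0],[0,0,0.15],0.0],
])

```text
t: 17.0
tool_pos: [0.5165, -0.0966, 0.0156]
tool_rot: [0.001, 0.751, 0.66, 0.001]
force: [-4.8, 1.4, 23.6]
finger_gap: 0.0094
```

>>> drive_tool([
  [[0,0,0],[0,0,0.15],0.0],
  [[0,0,0],[0,0,0],0.0],
])

```text
t: 17.25
tool_pos: [0.5167, -0.0966, 0.0162]
tool_rot: [0.001, 0.751, 0.66, 0.001]
force: [-0.2, -0.8, -0.8]
finger_gap: 0.0098
```

It is bottomed: TCP 12 mm higher than at the pick, which matches the floor. Release and go to the ratchet.

>>> drive_tool([
  [[0,0,0],[0,0,0],0.5],
  [[0,0,0],[0,0,0],0.5],
  [[0,0,0],[0,0,0],0.5],
  [[0,0,0],[0,0,-1],0.5],
  [[0,0,0],[0,0,-2],0.5],
  [[0,0,0],[0,0,-4],0.5],
  [[0,0,0],[0,0,-3],0.5],
  [[0,0,0],[0,0,0],0.5],
])

```text
t: 18.25
tool_pos: [0.5166, -0.0965, 0.1202]
tool_rot: [0.002, 0.751, 0.66, 0.001]
force: [0.4, 0.2, 0.3]
finger_gap: 0.0431
```

```bash
python3 g.py ratchet .09
```

```text
t 18.25 pos [516.62 -96.52 120.24] gap 43.10855810597222 F [0.37 0.25 0.32]
turn deg [ 0.2   0.05 -3.61] shift cm [-16.54  -2.08   3.03] | after turn [-16.38  -3.1    3.02] q7 1.406951337522396
```

>>> drive_tool([
  [[0,0,-3.6],[-2.5,-0.4,0],0.55],
  [[0,0,0],[-4,-0.8,0.6],0.55],
  [[0,0,0],[-4,-0.8,0.8],0.55],
  [[0,0,0],[-4,-0.7,0.8],0.55],
  [[0,0,0],[-1.5,-0.3,0.8],0.55],
  [[0,0,0],[0,0,0],0.55],
  [[0,0,0],[0,0,0],0.55],
])

```text
t: 19.12
tool_pos: [0.4735, -0.2537, 0.0863]
tool_rot: [-0.001, 0.727, 0.687, 0.001]
force: [0.5, -0.2, -0.0]
finger_gap: 0.0471
```

```bash
python3 g.py ratchet .045;python3 pic.py scene 210 90 120 100 5 d1.png;python3 pic.py top 270 160 170 130 4 d2.png
```

```text
t 19.12 pos [ 473.53 -253.74   86.26] gap 47.14233679670804 F [ 0.47 -0.23 -0.01]
turn deg [-0.   -0.19  0.46] shift cm [-0.43  0.17  4.12] | after turn [-0.42  0.17  4.13] q7 1.7317854781705229
```

View pics/d1.png

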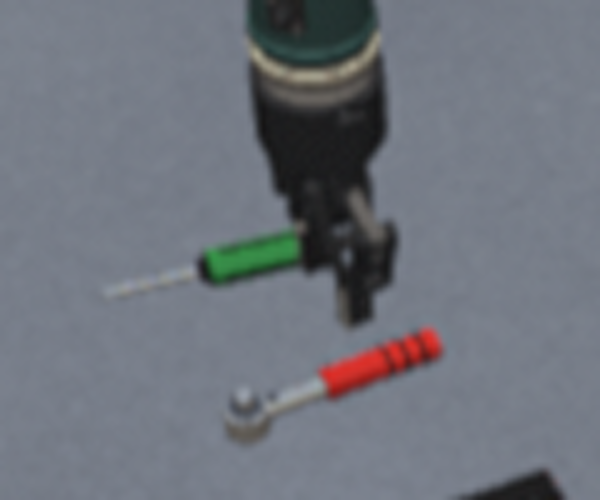

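View pics/d2.png

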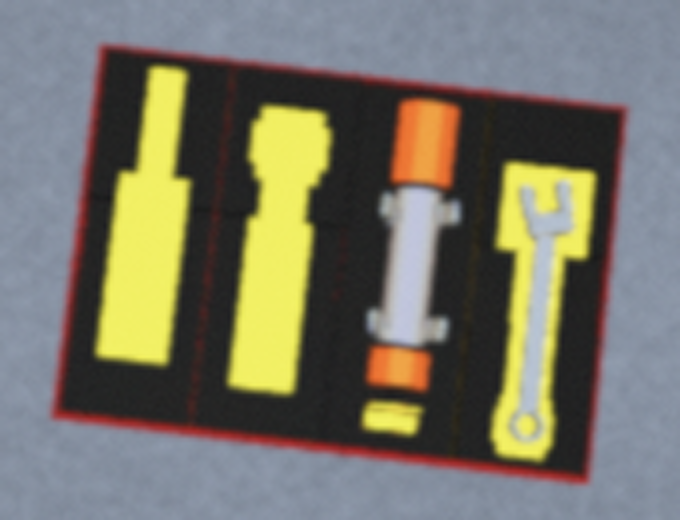

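The spanner lies in its pocket with even clearance: jaws near (545,200) and ring at (525,425). The torch is unchanged. Now down on the ratchet.

>>> drive_tool([
  [[0,0,0.4],[-0.4,0.2,1.5],0.55],
  [[0,0,0],[0,0,2.0],0.55],
  [[0,0,0],[0,0,2.0],0.55],
  [[0,0,0],[0,0,1.5],0.55],
  [[0,0,0],[0,0,0.3],0.55],
  [[0,0,0],[0,0,0],0.55],
])

```text
t: 19.98
tool_pos: [0.4792, -0.2541, 0.0098]
tool_rot: [-0.0, 0.727, 0.687, 0.003]
force: [-1.0, -0.8, 0.0]
finger_gap: 0.0468
```

```bash
python3 g.py ratchet .003
```

```text
t 19.98 pos [ 479.17 -254.06    9.8 ] gap 46.757045052191685 F [-0.98 -0.84  0.01]
turn deg [ 0.19 -0.22  0.47] shift cm [-0.42 -0.4   0.68] | after turn [-0.42 -0.39  0.68] q7 1.6988272448811947
```

>>> drive_tool([
  [[0.2,-0.2,0.5],[-0.4,-0.4,0.4],0.55],
  [[0,0,0],[0,0,0.2],0.55],
  [[0,0,0],[0,0,0],0.2],
  [[0,0,0],[0,0,0],0.0],
  [[0,0,0],[0,0,0],0.0],
  [[0,0,0],[0,0,0],0.0],
  [[0,0,0],[0,0,0],0.0],
], squeeze=60)

```text
t: 20.85
tool_pos: [0.4753, -0.2589, 0.0051]
tool_rot: [0.001, 0.73, 0.683, 0.0]
force: [-0.5, 0.1, 0.5]
finger_gap: 0.0196
```

>>> drive_tool([
  [[0,0,0],[0,0,-1],0.0],
  [[0,0,0],[0,0,-2],0.0],
  [[0,0,0],[0,0,-3],0.0],
  [[0,0,0],[0,0,-4],0.0],
  [[0,0,0],[0,0,0],0.0],
  [[0,0,0],[0,0,0],0.0],
])

```text
t: 21.6
tool_pos: [0.4736, -0.258, 0.1087]
tool_rot: [-0.0, 0.73, 0.683, -0.0]
force: [0.0, 0.4, -2.2]
finger_gap: 0.0197
```

```bash
python3 g.py p_ratchet .11;python3 pic.py scene 210 80 120 110 5 d3.png
```

```text
t 21.6 pos [ 473.6  -258.01  108.69] gap 19.73234321812702 F [ 0.05  0.42 -2.18]
turn deg [-0.02  0.02  3.52] shift cm [31.61  4.06 -0.14] | after turn [31.8   2.11 -0.13] q7 1.7364077899638455
```

View pics/d3.png

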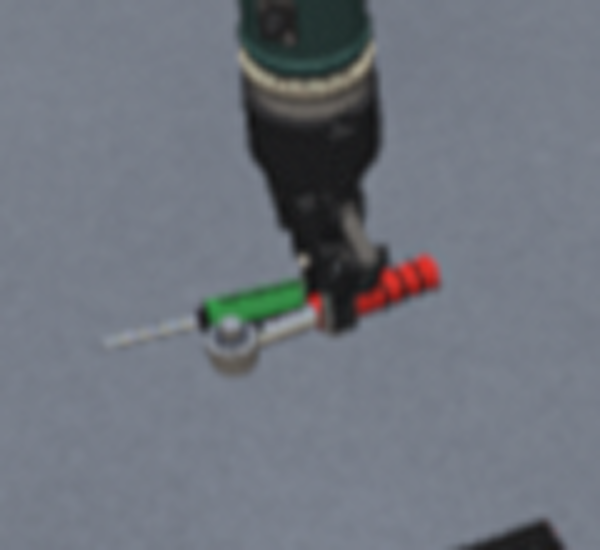

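The ratchet is up, but it looks a little head-down. I'll carry it over and measure the tilt there.

>>> drive_tool([
  [[0,0,3.5],[2.5,0.2,0],0.0],
  [[0,0,0],[4,0.3,0],0.0],
  [[0,0,0],[4.3,0.3,0],0.0],
  [[0,0,0],[4.3,0.3,0],0.0],
  [[0,0,0],[4.3,0.3,0],0.0],
  [[0,0,0],[4.3,0.3,0],0.0],
  [[0,0,0],[4,0.2,0],0.0],
  [[0,0,0],[2.2,0.1,0],0.0],
  [[0,0,0],[0,0,0],0.0],
  [[0,0,0],[0,0,0],0.0],
])

```text
t: 22.9
tool_pos: [0.5256, 0.0435, 0.0955]
tool_rot: [-0.007, 0.752, 0.659, -0.009]
force: [0.2, -0.9, -1.5]
finger_gap: 0.0197
```

```bash
python3 g.py p_ratchet .09;python3 pic.py scene 240 130 120 110 6 d5.png;python3 pic.py top 310 180 80 90 6 d6.png
```

```text
t 22.9 pos [525.61  43.54  95.54] gap 19.668292914570994 F [ 0.25 -0.86 -1.55]
turn deg [-1.28  0.22 -0.23] shift cm [1.23 0.81 0.53] | after turn [1.23 0.8  0.55] q7 1.1634293893385799
```

View pics/d5.png

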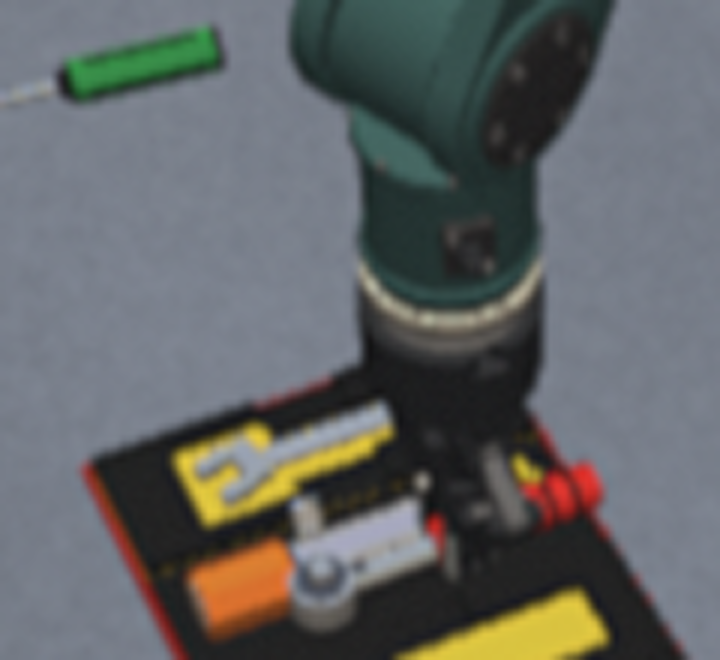

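View pics/d6.png

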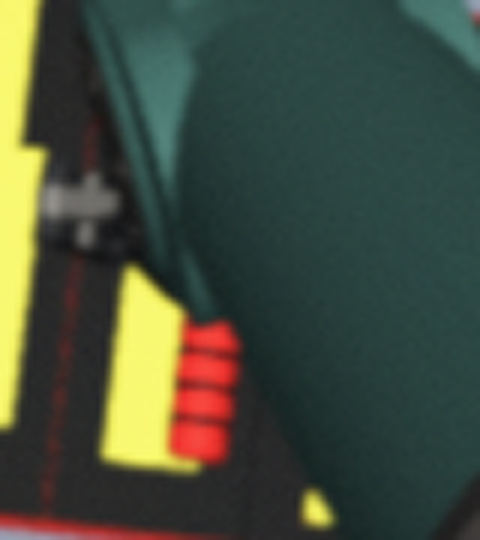

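```bash
python3 - <<'E'
from h import *
X,e=tri(cr(310,180,6)((200,455)),cr(240,130,6)((590,484)));print("end",X,e)
n=np.array([.1276,.9918,0]);
s=monitor.state();P=s["tool_pos"]
for nm,p in(("stub top",(322,562)),("sleeve front bottom/top mid",(437,535)),("head top ctr",(320,578))):
    o,d=ray("scene",cr(240,130,6)(p));t=n@(P-o)/(n@d);Q=o+t*d;print(nm,Q,"along",(Q-P)@np.array([.9918,-.1276,0]),"up",Q[2]-P[2])
print("end along",(X-P)@np.array([.9918,-.1276,0]),(X-P)@n,X[2]-P[2])
E
```

```text
end [0.45728125 0.05124525 0.10189359] 0.0013684107815131227
stub top [0.58836922 0.03517239 0.1196274 ] along 0.06300235771439613 up 0.023786420292340307
sleeve front bottom/top mid [0.53302141 0.04229316 0.10730723] along 0.007199790797701459 up 0.011466252246365952
head top ctr [0.58974124 0.03499587 0.10843805] along 0.06438564629601755 up 0.012597079192148433
end along -0.06906159175686338 -0.0007857552047088531 0.006052616748948927
```

The ratchet is level within about 0.01 rad and is centred on the TCP within 1 mm. I'll align and lower.

>>> drive_tool([
  [[-1.2,0.2,-0.2],[1.2,0.8,0.3],0.0],
  [[0,0,0],[0,0,1.0],0.0],
  [[0,0,0],[0,0,1.5],0.0],
  [[0,0,0],[0,0,1.5],0.0],
  [[0,0,0],[0,0,0.5],0.0],
  [[0,0,0],[0,0,0],0.0],
  [[0,0,0],[0,0,0],0.0],
])

```text
t: 23.88
tool_pos: [0.5353, 0.0514, 0.0432]
tool_rot: [0.0, 0.753, 0.658, -0.001]
force: [0.4, 0.6, -1.4]
finger_gap: 0.0198
```

```bash
python3 g.py p_ratchet .017;python3 pic.py scene 260 180 100 90 6 d7.png;python3 pic.py top 310 180 80 90 6 d8.png
```

```text
t 23.88 pos [535.3   51.42  43.23] gap 19.802969740894046 F [ 0.39  0.6  -1.42]
turn deg [-0.07  0.09 -0.36] shift cm [ 0.33 -0.06  2.62] | after turn [ 0.32 -0.06  2.62] q7 1.1299198408243116
```

View pics/d7.png

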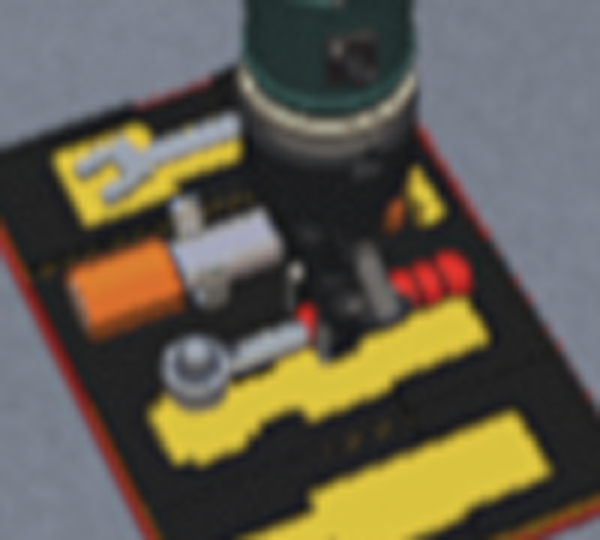

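View pics/d8.png

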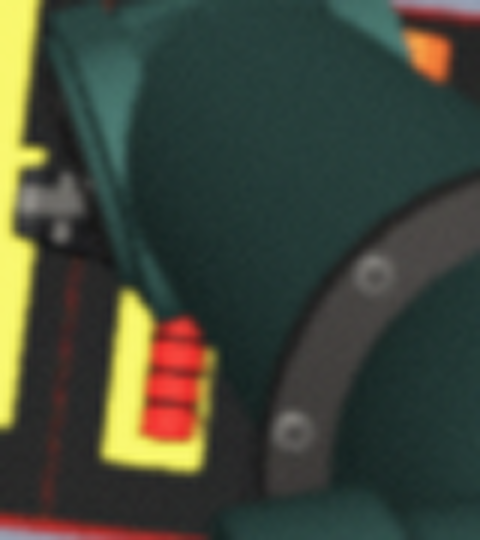

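The sleeve is over its slot. The head, at (198,365) in the scene crop, looks different from before, so I'll measure it again.

```bash
python3 pic.py scene 275 225 60 35 12 d9.png; python3 - <<'E'
from h import *
n=np.array([.1276,.9918,0]);a=np.array([.9918,-.1276,0])
P=monitor.state()["tool_pos"]
X,e=tri(cr(310,180,6)((168,432)),cr(260,180,6)((458,272)));print("end",X,e,(X-P)@a,(X-P)@n,X[2]-P[2])
for p in((198,365),(198,355),(308,322),(235,355)):
    o,d=ray("scene",cr(260,180,6)(p));t=n@(P-o)/(n@d);Q=o+t*d;print(p,"along",(Q-P)@a,"up",Q[2]-P[2])
E
```

```text
end [0.46813845 0.06094525 0.05279304] 0.001688430251309355 -0.06805682406733851 0.0007665456355870105 0.009207053731443073
(198, 365) along 0.06304318882860704 up 0.013113843168096606
(198, 355) along 0.06273506394592827 up 0.02107147706797774
(308, 322) along 0.007621834507348876 up 0.013231037612472574
(235, 355) along 0.044639003118149924 up 0.009558353745407366
```

View pics/d9.png

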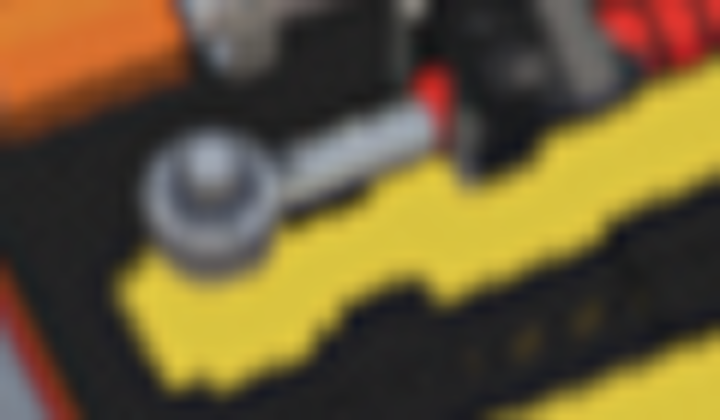

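On the closer crop the head and stub look normal. The stub top is about 24 mm above the TCP, so the axis is level within about 0.02 rad. I'll shift 3 mm and lay it in.

>>> drive_tool([
  [[0,0,-0.3],[0.3,0,0.3],0.0],
  [[0,0,0],[0,0,0.7],0.0],
  [[0,0,0],[0,0,0.6],0.0],
  [[0,0,0],[0,0,0.4],0.0],
  [[0,0,0],[0,0,0.1],0.0],
  [[0,0,0],[0,0,0],0.0],
])

```text
t: 24.78
tool_pos: [0.5363, 0.0548, 0.0214]
tool_rot: [0.0, 0.751, 0.66, -0.0]
force: [0.7, 0.2, -1.9]
finger_gap: 0.0192
```

```bash
python3 g.py p_ratchet .017
```

```text
t 24.77 pos [536.33  54.83  21.43] gap 19.208034923590425 F [ 0.74  0.23 -1.92]
turn deg [ 0.02  0.06 -0.02] shift cm [-0.03 -0.12  0.44] | after turn [-0.03 -0.12  0.44] q7 1.123786702577768
```

>>> drive_tool([
  [[0,0,0],[0,-0.1,0.2],0.0],
  [[0,0,0],[0,0,0.2],0.0],
  [[0,0,0],[0,0,0.15],0.0],
  [[0,0,0],[0,0,0],0.0],
])

```text
t: 25.28
tool_pos: [0.5357, 0.055, 0.0173]
tool_rot: [0.001, 0.751, 0.66, 0.0]
force: [0.1, -0.7, -2.7]
finger_gap: 0.0198
```

```bash
python3 g.py p_ratchet .017
```

```text
t 25.27 pos [535.71  54.95  17.26] gap 19.7639389000993 F [ 0.12 -0.66 -2.67]
turn deg [ 0.09  0.06 -0.03] shift cm [-0.03 -0.05  0.03] | after turn [-0.03 -0.05  0.03] q7 1.121978047788077
```

>>> drive_tool([
  [[0,0,0],[0,0,0.15],0.0],
  [[0,0,0],[0,0,0.15],0.0],
])

```text
t: 25.52
tool_pos: [0.5359, 0.055, 0.0169]
tool_rot: [0.001, 0.751, 0.66, 0.0]
force: [-4.4, -0.7, 18.4]
finger_gap: 0.0197
```

>>> drive_tool([
  [[0,0,0],[0,0,0],0.4],
  [[0,0,0],[0,0,0],0.5],
  [[0,0,0],[0,0,0],0.5],
  [[0,0,0],[0,0,-1],0.5],
  [[0,0,0],[0,0,-2],0.5],
  [[0,0,0],[0,0,-4],0.5],
  [[0,0,0],[0,0,-3],0.5],
  [[0,0,0],[0,0,0],0.5],
])

```text
t: 26.52
tool_pos: [0.5364, 0.0552, 0.1211]
tool_rot: [0.002, 0.751, 0.66, 0.001]
force: [-0.1, 1.0, -0.8]
finger_gap: 0.043
```

```bash
python3 g.py screwdriver .1
```

```text
t 26.52 pos [536.36  55.18 121.06] gap 42.99490871671516 F [-0.07  0.95 -0.81]
turn deg [0.2  0.05 5.61] shift cm [-44.46  -0.24   2.15] | after turn [-44.28   4.11   2.11] q7 1.148338505045082
```

>>> drive_tool([
  [[0.2,0,5.6],[-2.5,0,0],0.55],
  [[0,0,0],[-4.5,0.4,0],0.6],
  [[0,0,0],[-5,0.5,0],0.6],
  [[0,0,0],[-5,0.5,0],0.6],
  [[0,0,0],[-5,0.5,0],0.6],
  [[0,0,0],[-5,0.5,0],0.6],
  [[0,0,0],[-5,0.5,0],0.6],
  [[0,0,0],[-5,0.5,0],0.6],
  [[0,0,0],[-4,0.4,0.6],0.6],
  [[0,0,0],[-2,0.2,0.6],0.6],
  [[0,0,0],[0,0,0],0.6],
  [[0,0,0],[0,0,0],0.6],
])

```text
t: 28.02
tool_pos: [0.4553, -0.3944, 0.0964]
tool_rot: [-0.01, 0.795, 0.607, -0.009]
force: [0.3, 0.6, -0.3]
finger_gap: 0.0511
```

```bash
python3 g.py screwdriver .05;python3 pic.py scene 190 70 130 110 5 e1.png;python3 pic.py top 270 160 170 130 4 e2.png
```

```text
t 28.02 pos [ 455.27 -394.41   96.36] gap 51.14846851736967 F [ 0.28  0.57 -0.34]
turn deg [-1.55  0.1  -2.29] shift cm [1.44 1.99 4.58] | after turn [1.36 1.92 4.64] q7 1.8105271946903134
```

View pics/e1.png

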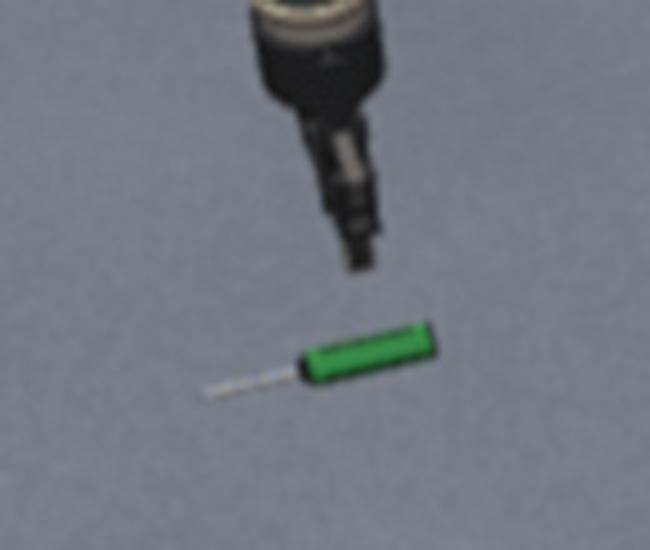

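View pics/e2.png

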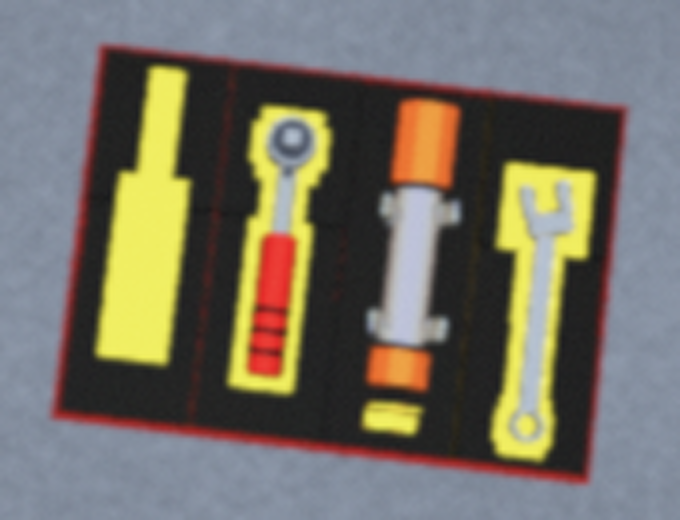

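The ratchet lies centred in its pocket, with yellow all round from the head at (292,140) to the sleeve end at (264,375). Aligning over the screwdriver handle.

>>> drive_tool([
  [[-1.5,0.1,-2.3],[1.4,1.9,0.5],0.6],
  [[0,0,0],[0,0,1.0],0.6],
  [[0,0,0],[0,0,1.5],0.6],
  [[0,0,0],[0,0,1.0],0.6],
  [[0,0,0],[0,0,0],0.6],
  [[0,0,0],[0,0,0],0.6],
])

```text
t: 28.88
tool_pos: [0.4812, -0.3806, 0.053]
tool_rot: [-0.0, 0.779, 0.627, 0.001]
force: [-0.7, 0.5, -0.7]
finger_gap: 0.0513
```

```bash
python3 g.py screwdriver .005
```

```text
t 28.88 pos [ 481.21 -380.56   53.04] gap 51.27831347308237 F [-0.68  0.49 -0.73]
turn deg [ 0.07 -0.12  0.61] shift cm [-0.58 -0.31  4.8 ] | after turn [-0.58 -0.3   4.8 ] q7 1.8078453331726922
```

>>> drive_tool([
  [[0,0,0.6],[-0.6,-0.3,1.0],0.6],
  [[0,0,0],[0,0,1.5],0.6],
  [[0,0,0],[0,0,1.3],0.6],
  [[0,0,0],[0,0,0.5],0.6],
  [[0,0,0],[0,0,0],0.6],
])

```text
t: 29.5
tool_pos: [0.4762, -0.387, 0.0069]
tool_rot: [-0.0, 0.783, 0.622, 0.001]
force: [0.1, 0.4, -0.3]
finger_gap: 0.0513
```

```bash
python3 g.py screwdriver .004
```

```text
t 29.5 pos [ 476.21 -386.97    6.94] gap 51.262580970273454 F [ 0.13  0.44 -0.26]
turn deg [ 0.06 -0.09 -0.12] shift cm [0.16 0.04 0.29] | after turn [0.16 0.04 0.29] q7 1.7983856143965722
```

>>> drive_tool([
  [[0,0,0],[0.1,0,0.3],0.6],
  [[0,0,0],[0,0,0],0.3],
  [[0,0,0],[0,0,0],0.1],
  [[0,0,0],[0,0,0],0.1],
  [[0,0,0],[0,0,0],0.1],
  [[0,0,0],[0,0,0],0.1],
])

```text
t: 30.25
tool_pos: [0.4772, -0.386, 0.0048]
tool_rot: [0.001, 0.783, 0.622, 0.001]
force: [-0.3, -0.2, -1.4]
finger_gap: 0.0245
```

>>> drive_tool([
  [[0,0,0],[0,0,-1],0.1],
  [[0,0,0],[0,0,-2],0.1],
  [[0,0,0],[0,0,-3],0.1],
  [[0,0,0],[0,0,-4],0.1],
  [[0,0,0],[0,0,0],0.1],
  [[0,0,0],[0,0,0],0.1],
])

```text
t: 31.0
tool_pos: [0.4772, -0.3865, 0.1129]
tool_rot: [0.002, 0.783, 0.622, 0.002]
force: [-0.7, -0.4, -1.4]
finger_gap: 0.0243
```

```bash
python3 g.py p_screwdriver .11;python3 pic.py scene 190 70 130 110 5 e3.png
```

```text
t 31.0 pos [ 477.18 -386.49  112.86] gap 24.303358195999625 F [-0.73 -0.37 -1.39]
turn deg [ 0.33  0.04 -5.75] shift cm [51.85 -5.1   0.23] | after turn [52.1   0.12  0.29] q7 1.8239795503774405
```

View pics/e3.png

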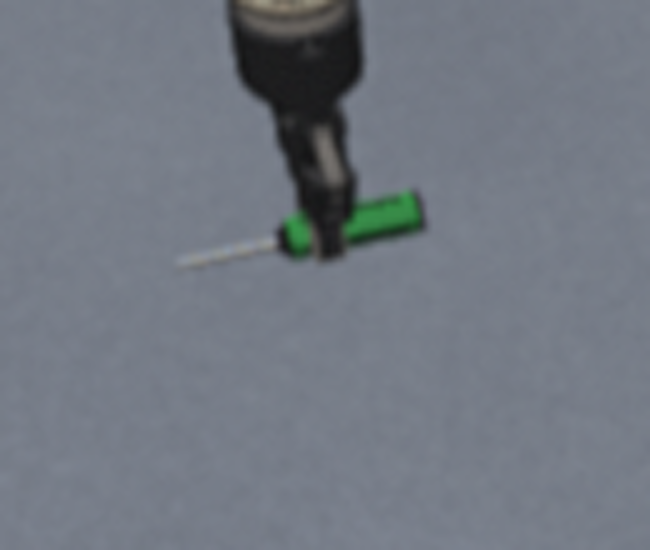

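The screwdriver is held at mid-handle and level. Carrying it over the tray to its pocket.

>>> drive_tool([
  [[0.3,0,-5.7],[2.5,0,0],0.1],
  [[0,0,0],[4.5,0,0],0.1],
  [[0,0,0],[5,0,0],0.1],
  [[0,0,0],[5,0,0],0.1],
  [[0,0,0],[5,0,0],0.1],
  [[0,0,0],[5,0,0],0.1],
  [[0,0,0],[5,0,0],0.1],
  [[0,0,0],[5,0,0],0.1],
  [[0,0,0],[5,0,0],0.1],
  [[0,0,0],[4.5,0,0],0.1],
  [[0,0,0],[2,0,0],0.1],
  [[0,0,0],[0,0,0],0.1],
])

```text
t: 32.55
tool_pos: [0.5237, 0.1309, 0.1034]
tool_rot: [-0.011, 0.733, 0.68, -0.005]
force: [0.2, 0.1, -1.6]
finger_gap: 0.0247
```

```bash
python3 g.py p_screwdriver .09
```

```text
t 32.55 pos [523.71 130.91 103.41] gap 24.683235692177 F [ 0.25  0.05 -1.55]
turn deg [-1.33 -0.45  3.08] shift cm [0.06 2.14 1.29] | after turn [0.19 2.11 1.34] q7 1.0835428351850678
```

>>> drive_tool([
  [[-1.3,-0.4,3],[0.1,2.0,0],0.1],
  [[0,0,0],[0,0,1.0],0.1],
  [[0,0,0],[0,0,1.5],0.1],
  [[0,0,0],[0,0,1.5],0.1],
  [[0,0,0],[0,0,1],0.1],
  [[0,0,0],[0,0,0],0.1],
  [[0,0,0],[0,0,0],0.1],
])

```text
t: 33.42
tool_pos: [0.5367, 0.1258, 0.0462]
tool_rot: [-0.003, 0.75, 0.662, -0.006]
force: [0.0, 0.7, -1.2]
finger_gap: 0.0246
```

```bash
python3 g.py p_screwdriver .017;python3 pic.py scene 270 190 110 100 6 e7.png;python3 pic.py top 275 160 80 100 6 e8.png
```

```text
t 33.42 pos [536.69 125.83  46.17] gap 24.58279795409019 F [ 0.01  0.67 -1.21]
turn deg [-0.7   0.31  0.17] shift cm [0.54 0.79 2.9 ] | after turn [0.52 0.76 2.92] q7 1.0299294487448332
```

View pics/e7.png

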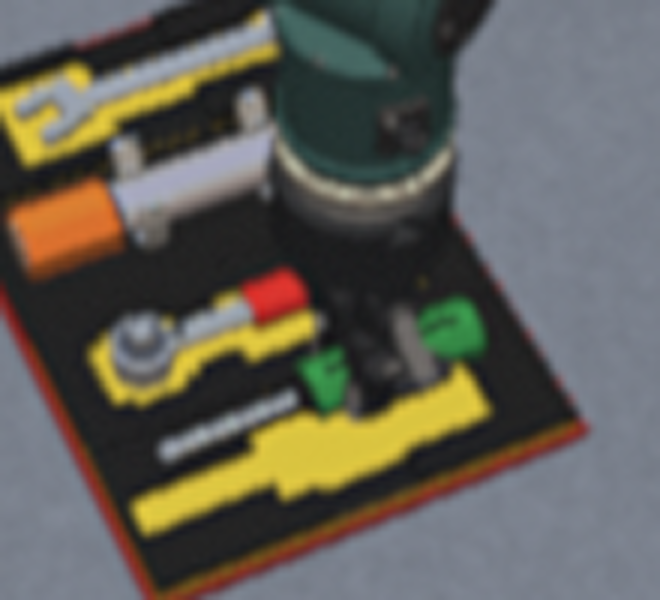

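View pics/e8.png

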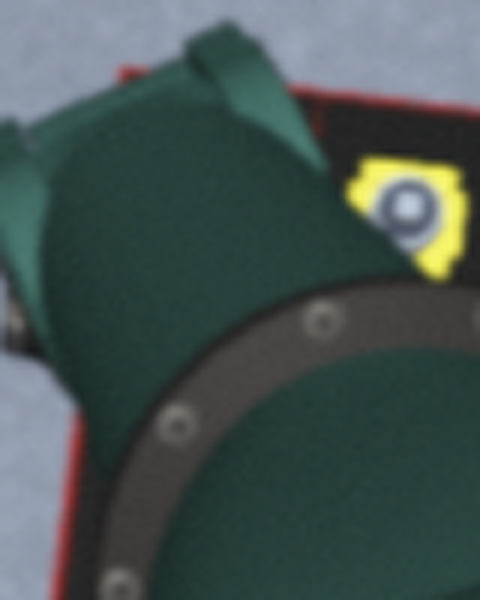

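The arm hides the screwdriver from the top view. In the scene crop the tip is at (168,450) and the handle end near (480,325), over the pocket. I'll check the offset and tilt in the tool's own plane.

```bash
python3 - <<'E'
from h import *
n=np.array([.1276,.9918,0]);a=np.array([.9918,-.1276,0])
P=monitor.state()["tool_pos"]
for p in((163,451),(296,400),(310,385),(472,325)):
    o,d=ray("scene",cr(270,190,6)(p));t=n@(P-o)/(n@d);Q=o+t*d;print(p,"along",(Q-P)@a,"up",Q[2]-P[2])
E
```

```text
(163, 451) along 0.09228005445275787 up 0.008148338332367847
(296, 400) along 0.02714150389797141 up 0.005542890899322153
(310, 385) along 0.020341497833992483 up 0.013534030482233908
(472, 325) along -0.06186056293305998 up 0.008565852086082973
```

It is level, and the offset is within 4 mm (tip +92 of 96, end -62). I'll align and lay it in.

>>> drive_tool([
  [[-0.7,0.3,0.2],[0.5,0.8,0],0.1],
  [[0,0,0],[0,0,0.5],0.1],
  [[0,0,0],[0,0,0.5],0.1],
  [[0,0,0],[0,0,0],0.1],
])

```text
t: 34.02
tool_pos: [0.5472, 0.1308, 0.0368]
tool_rot: [0.001, 0.751, 0.66, 0.002]
force: [-0.4, 1.0, -0.7]
finger_gap: 0.0242
```

```bash
python3 g.py p_screwdriver .017
```

```text
t 34.02 pos [547.16 130.79  36.75] gap 24.217000502515628 F [-0.37  1.01 -0.75]
turn deg [ 0.22 -0.1  -0.02] shift cm [-0.11 -0.23  1.97] | after turn [-0.1  -0.22  1.98] q7 1.0228452866497175
```

>>> drive_tool([
  [[0.2,0,0],[-0.1,-0.1,0.4],0.1],
  [[0,0,0],[0,0,0.6],0.1],
  [[0,0,0],[0,0,0.5],0.1],
  [[0,0,0],[0,0,0.2],0.1],
  [[0,0,0],[0,0,0],0.1],
])

```text
t: 34.65
tool_pos: [0.5456, 0.1296, 0.0181]
tool_rot: [-0.001, 0.751, 0.66, 0.0]
force: [-0.3, -0.8, -1.0]
finger_gap: 0.0243
```

```bash
python3 g.py p_screwdriver .017
```

```text
t 34.65 pos [545.55 129.62  18.14] gap 24.29263024738569 F [-0.33 -0.77 -1.  ]
turn deg [-0.04 -0.07 -0.03] shift cm [ 0.03 -0.08  0.11] | after turn [ 0.03 -0.08  0.11] q7 1.0217848174237882
```

>>> drive_tool([
  [[0,0,0],[0,0,0.15],0.1],
  [[0,0,0],[0,0,0.1],0.1],
])

```text
t: 34.9
tool_pos: [0.5457, 0.1297, 0.0165]
tool_rot: [-0.001, 0.751, 0.66, 0.0]
force: [-3.5, -1.2, 12.5]
finger_gap: 0.0242
```

>>> drive_tool([
  [[0,0,0],[0,0,0.1],0.1],
  [[0,0,0],[0,0,0.1],0.1],
])

```text
t: 35.15
tool_pos: [0.5457, 0.1297, 0.0165]
tool_rot: [-0.0, 0.751, 0.66, 0.0]
force: [-1.7, 0.3, 7.1]
finger_gap: 0.0246
```

Seated on the floor. I'll release, back off, and move aside to inspect.

>>> drive_tool([
  [[0,0,0],[0,0,0],0.5],
  [[0,0,0],[0,0,0],0.5],
  [[0,0,0],[0,0,0],0.5],
  [[0,0,0],[0,0,-1],0.5],
  [[0,0,0],[0,0,-2],0.5],
  [[0,0,0],[0,0,-4],0.5],
  [[0,0,0],[0,0,-4],0.5],
  [[0,0,0],[3,0,-2],0.5],
  [[0,0,0],[4,0,0],0.5],
  [[0,0,0],[4,0,0],0.5],
  [[0,0,0],[4,0,0],0.5],
  [[0,0,0],[4,0,0],0.5],
])

```text
t: 36.65
tool_pos: [0.5727, 0.3171, 0.1565]
tool_rot: [0.001, 0.754, 0.657, 0.001]
force: [0.1, 0.0, -0.4]
finger_gap: 0.0427
```

>>> drive_tool([
  [[0,0,0],[3,0,0],0.5],
  [[0,0,0],[0,0,0],0.5],
  [[0,0,0],[0,0,0],0.5],
])

```text
t: 37.02
tool_pos: [0.5757, 0.3514, 0.1579]
tool_rot: [0.001, 0.753, 0.658, 0.002]
force: [-0.1, -1.4, 0.4]
finger_gap: 0.043
```

```bash
python3 pic.py top 270 160 170 130 4 f1.png; python3 pic.py scene 245 170 135 125 5 f2.png;python3 pic.py scene 0 0 640 480 1 f3.png
```

```text
(no output)
```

View pics/f1.png

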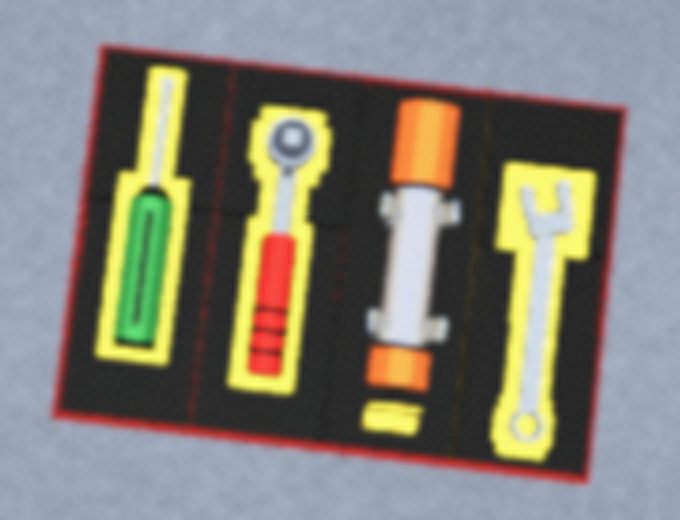

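View pics/f2.png

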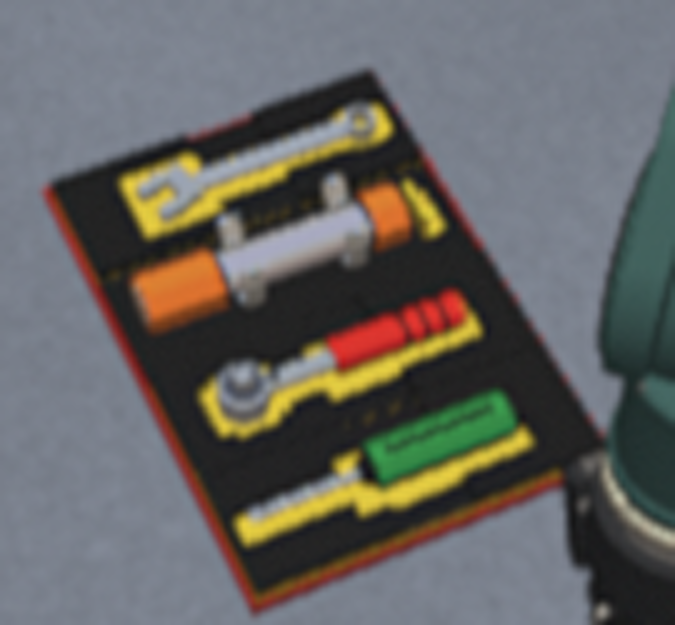

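View pics/f3.png

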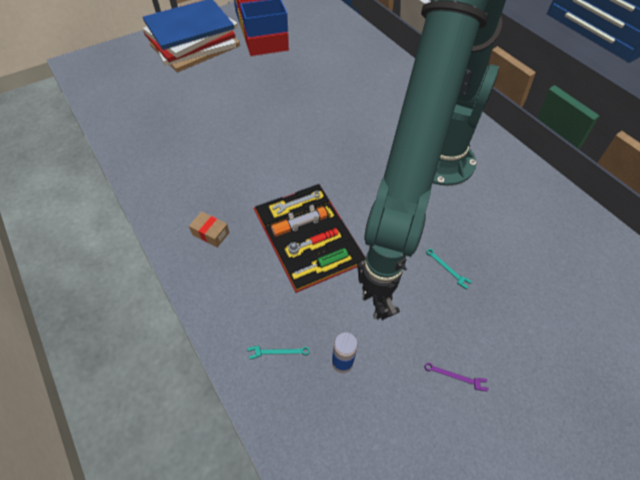

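All four tools lie in their places, and the can and carton have not moved. One last two-view check that the torch is fully home and of all offsets.

```bash
python3 - <<'E'
from h import *
T=cr(270,160,4);S=cr(245,170,5)
n=np.array([.1276,.9918,0]);a=np.array([.9918,-.1276,0])
C=np.array([.5303,.0170,0])
A,e=tri(T((421,186)),S((227,270)));B,f=tri(T((400,347)),S((367,219)))
print("torch",A,e,B,f,"mid",(A+B)/2-C,((A+B)/2-C)@a,((A+B)/2-C)@n,"yaw",np.arctan2(*(A-B)[[1,0]]))
for nm,p,q,z,off in(("sd",(165,75),(134,344),.025,17),("ra",(292,140),(264,375),.035,0),("sp ring",(525,425),(525,425),.02,0)):
    P=plane("top",T(p),z);Q=plane("top",T(q),z);print(nm,"ends along",(P-C)@a,(Q-C)@a,"across",(P-C)@n,(Q-C)@n)
print(monitor.state()["joint_vel"])
E
```

```text
torch [ 0.5704782  -0.02428168  0.03735706] 0.003746370796814748 [ 0.48035325 -0.01234544  0.03390831] 0.0018683974677796737 mid [-0.00488428 -0.03531356  0.03563269] -0.0003382140949432398 -0.03564722392901622 yaw -0.13167464280367935
sd ends along 0.09709495621826573 -0.060057606498241684 across 0.11513496013940594 0.11365588097337588
ra ends along 0.06618815420325966 -0.06933798373076556 across 0.037912134842145374 0.03808816908638568
sp ring ends along -0.07898680947998749 -0.07898680947998749 across -0.11376179173860056 -0.11376179173860056
[ 2.03631142e-03  5.91513015e-04  1.23723621e-03 -2.29608844e-03
  7.64031633e-04 -1.65851591e-03 -6.53335131e-05]
```

The offsets are all within about 3 mm. The torch reads 35.6 mm high, and its reading on the bench was biased by about +6.6 mm, so the axis is really near 29 mm (home is 28). Handing in.

```bash
python3 -c "
from cell import order
print(order.close_job())"
```

```text
the job is handed in; nothing more can be done
None
```

All four tools are back in their own places in the tray, the right way round, and the job was handed in at about 37 s on the robot's clock. `close_job` reports no verdict.

- **Torch:** it was pushed down between the clips. The force peaked at about 24 N and then fell as it snapped in, and it stopped at 28 N at the right depth.
- **Spanner, ratchet and screwdriver:** each was lowered to a felt contact with the pocket floor, 12 mm above its pick height, and only then released.

**Last checks:**
- **Positions:** the measured points on each tool are within about 3 mm of where they belong, and the torch's direction matches to under 0.01 rad.
- **Bystanders:** the spray can and the carton look unmoved in the pictures, and the arm was clear of everything.

**One reading disagreed:** the two-view height of the torch came out at about 36 mm, against 28 mm when home. The same method read about 6.6 mm too high when the torch lay on the bench, so I put it at roughly 29 mm. I relied on that and on the force rise when it bottomed.

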